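# Fold away the chart lamp and lock the battery packs on charge

### The job

Clear the chart table's charging dock and put the packs on charge: first fold the jointed lamp arm away in sequence, the tip leaf flat against the middle leaf, then the middle leaf flat against the first, then swing the folded bundle home over its rest. Only after that, set every battery pack on the table fully down in a pocket of the dock (any pocket) and then swing the red lever fully shut over them. Leave the other things on the table where they are.

Things in the scene. Friction and masses are not known exactly. Their poses are not given: they have to be found in the camera images.
- lamp_base: fixed dark base plate 130x140x10 mm of the folding lamp arm. Origin on the table, on the axis of an upright aluminium post (radius 15, 98 tall) that carries a chain of three aluminium leaves, each 120x22x14 mm, top faces at z = 114 mm, straight along the base's +x when all joints are 0; folded they lie side by side, 30 mm apart. Rest: rubber crossbar 93 mm high, 75 mm from the origin along base +y
- leaf3 (a joint): joint of the tip (outermost, with the flat white lamp head under it) leaf about its upright hinge, rad, positive counter-clockwise seen from above. 0: straight on from the middle leaf; starts between -0.9 and -0.3; stop at -3.14: folded back flat alongside the middle leaf. Friction 0.06 N m holds it where it is left.
- leaf2 (a joint): joint of the middle leaf about its upright hinge, rad, positive counter-clockwise seen from above. 0: straight on from the first leaf; starts between 0.2 and 0.7; stop at 3.14: folded back flat alongside the first leaf. Friction 0.2 N m. It carries the tip leaf.
- leaf1 (a joint): joint of the first (on the post) leaf about its upright hinge, rad, positive counter-clockwise seen from above. Its hinge axis is the base post's axis (the origin of lamp_base). Starts between 0 and 0.3; stop at 1.6: parked over the rubber crossbar of the rest. Friction 0.9 N m. It carries both other leaves.
- leaf1_knob (a point): middle of the upright round grip knob on the first leaf, 20 mm before the leaf's outer end: black, diameter 16 mm, with an orange 19 mm cap; it stands 42 mm above the leaf's top face (from z = 114 to 156 mm); this point is at z = 135 mm. It turns with the leaf
- leaf2_knob (a point): middle of the upright round grip knob on the middle leaf, 20 mm before the leaf's outer end: black, diameter 16 mm, with an orange 19 mm cap; it stands 42 mm above the leaf's top face (from z = 114 to 156 mm); this point is at z = 135 mm. It turns with the leaf
- leaf2_hinge (a point): point on the upright hinge axis of the middle leaf, about which that leaf turns (z = 107 mm)
- leaf3_knob (a point): middle of the upright round grip knob on the tip leaf, 20 mm before the leaf's outer end: black, diameter 16 mm, with an orange 19 mm cap; it stands 42 mm above the leaf's top face (from z = 114 to 156 mm); this point is at z = 135 mm. It turns with the leaf
- leaf3_hinge (a point): point on the upright hinge axis of the tip leaf, about which that leaf turns (z = 107 mm)
- dock: fixed charging dock, grey plate 84 x 235 x 8 mm, three pockets side by side along its y with blue walls 10 mm high and 10 mm thick (wall tops at z = 18 mm); origin at the centre of its underside on the table. A dark steel post at its -y end carries the red lever, a dark steel catch block 41 mm high stands at its +y end
- lever (a joint): red locking lever, bar 205x18x10 mm turning level (z 44 to 54 mm, 4 mm over seated packs) about an upright hinge 98 mm from the dock's origin along dock -y. 0 (stop): shut over all pockets; grows counter-clockwise from above as it opens towards the robot, to 1.7 rad; starts 1.25 to 1.6. Friction 0.15 N m. A pack not fully down blocks it
- lever_knob (a point): middle of the upright round black knob at the lever's free end, diameter 16 mm, from z = 54 to 92 mm; this point at z = 76 mm, 190 mm from the hinge
- pocket0 (a point): centre of the floor of pocket 0 (z = 8 mm), 56 mm along the dock's x, 36 mm along its y, 10 mm deep, open above; next pocket 46 mm away along the dock's y. Axes as the dock's
- pocket1 (a point): centre of the floor of pocket 1 (z = 8 mm), 56 mm along the dock's x, 36 mm along its y, 10 mm deep, open above; next pocket 46 mm away along the dock's y. Axes as the dock's
- pocket2 (a point): centre of the floor of pocket 2 (z = 8 mm), 56 mm along the dock's x, 36 mm along its y, 10 mm deep, open above; next pocket 46 mm away along the dock's y. Axes as the dock's
- pack0: battery pack (may be absent): yellow block, black belt, brass contact on each end, 52 (its x) x 32 x 32 mm, 110 g, origin at its centre. Lies on the table in front of the lamp base. Fits any pocket lengthwise with 2 mm play each side, either end first, any long side down; seated, its top is at z = 40 mm, its centre at z = 24 mm
- pack1: battery pack (may be absent): yellow block, black belt, brass contact on each end, 52 (its x) x 32 x 32 mm, 110 g, origin at its centre. Lies on the table in front of the lamp base. Fits any pocket lengthwise with 2 mm play each side, either end first, any long side down; seated, its top is at z = 40 mm, its centre at z = 24 mm
- pack2: battery pack (may be absent): yellow block, black belt, brass contact on each end, 52 (its x) x 32 x 32 mm, 110 g, origin at its centre. Lies on the table in front of the lamp base. Fits any pocket lengthwise with 2 mm play each side, either end first, any long side down; seated, its top is at z = 40 mm, its centre at z = 24 mm
- pack3: battery pack (may be absent): yellow block, black belt, brass contact on each end, 52 (its x) x 32 x 32 mm, 110 g, origin at its centre. Lies on the table in front of the lamp base. Fits any pocket lengthwise with 2 mm play each side, either end first, any long side down; seated, its top is at z = 40 mm, its centre at z = 24 mm
- gps: bystander: green handheld GPS case 100x58x30 mm lying on the table; origin at the centre of its underside
- clamp: bystander: steel chart clamp 90x45 mm, about 30 mm high; origin at the centre of its underside
- cap: bystander: green glass bottle cap, 34 mm wide, 28 mm high; origin at the centre of its underside
- coaster: bystander: round grey coaster, 92 mm wide, 6 mm thick; origin at the centre of its underside
- mug: bystander: blue mug, 76 mm wide, 85 mm high; origin at the centre of its underside

How it is judged (in metres and radians):
On the way, in this order (a step that is already met when the one before it is completed fails the run):
1. the tip leaf is folded flat against the middle leaf (value of joint leaf3 below -2.95 rad), for 0.2 s.
2. then the middle leaf, with the tip leaf still folded, is folded flat against the first leaf (value of joint leaf3 below -2.95 rad and value of joint leaf2 above 2.95 rad), for 0.2 s.
3. then the folded bundle is swung home over its rest (all of step 2 and value of joint leaf1 above 1.47 rad), for 0.2 s.
4. then every pack lies fully down in a pocket (((horizontal distance between pack0 and pocket0 below 0.006 m and z of pack0 in the frame of pocket0 below 0.0195 m) or (horizontal distance between pack0 and pocket1 below 0.006 m and z of pack0 in the frame of pocket1 below 0.0195 m) or (horizontal distance between pack0 and pocket2 below 0.006 m and z of pack0 in the frame of pocket2 below 0.0195 m)) and ((horizontal distance between pack1 and pocket0 below 0.006 m and z of pack1 in the frame of pocket0 below 0.0195 m) or (horizontal distance between pack1 and pocket1 below 0.006 m and z of pack1 in the frame of pocket1 below 0.0195 m) or (horizontal distance between pack1 and pocket2 below 0.006 m and z of pack1 in the frame of pocket2 below 0.0195 m)) and ((horizontal distance between pack2 and pocket0 below 0.006 m and z of pack2 in the frame of pocket0 below 0.0195 m) or (horizontal distance between pack2 and pocket1 below 0.006 m and z of pack2 in the frame of pocket1 below 0.0195 m) or (horizontal distance between pack2 and pocket2 below 0.006 m and z of pack2 in the frame of pocket2 below 0.0195 m)) and ((horizontal distance between pack3 and pocket0 below 0.006 m and z of pack3 in the frame of pocket0 below 0.0195 m) or (horizontal distance between pack3 and pocket1 below 0.006 m and z of pack3 in the frame of pocket1 below 0.0195 m) or (horizontal distance between pack3 and pocket2 below 0.006 m and z of pack3 in the frame of pocket2 below 0.0195 m))), for 0.2 s.
5. then the lever is shut over the seated packs (all of step 4 and value of joint lever below 0.08 rad), for 0.2 s.
At the end, for the whole second after the job is handed in: leaf3 below -2.95 rad, leaf2 above 2.95 rad, leaf1 above 1.47 rad, lever below 0.08 rad; every present pack within 6 mm (horizontally) of a pocket centre with its centre less than 19.5 mm above the pocket floor, and at rest (all of step 3 and all of step 5 and linear speed of each of pack0, pack1, pack2, pack3 below 0.02 m/s); the robot touches nothing.
It fails at once if a bystander (GPS case, clamp, bottle cap, coaster, mug) is shoved more than 4 cm away (distance of any of gps, clamp, cap, coaster, mug from where it was at the start of the episode above 0.04 m).
It fails at once if the mug or the bottle cap is tipped over (angle between any of mug, cap's own z axis and vertical above 0.6 rad).
Of pack0, pack1, pack2, pack3 only 2 to 3 are there at a start; the rules pass over those that are not, and their reading is None.
At some moment in a run one of pack0, pack1, pack2, pack3 may be knocked a few centimetres aside while the robot is not near it.
Once in a run the grip may slacken for a moment while it holds something.
It also fails if it takes over 210 s, if anything falls off the work surface, if the arm or the gripper's body presses on something with over 40 N, if the wrist force passes 120 N, or if a joint passes its speed limit or range.

### The arm

A 6-joint arm with a two-finger parallel gripper is mounted at the origin on the work surface. World frame = base frame: x ahead of the robot, y to its left, z up, the work surface at z = 0. Lengths are in mm, angles in degrees, forces in N, time in s.
With the tool pointing down it reaches from about 300 to 750 mm from the base axis. Payload 8.5 kg.
Tool frame: the origin (TCP) lies on the mounting face of the last link; the fingertips stand 166 mm ahead of it and the grasp point (between the pads) lies 147 mm ahead of it; z points along the fingers, y is the line along which they close (so a half turn about z gives the same grasp; the last joint's range is limited). The gripper opens to 88 mm and grips with 3 to 60 N. Pads are 18 mm wide; open, the fingers measure 123 mm over their backs; the gripper's body (75 mm by 187 mm) begins 45 mm behind the grasp point.
Start: joints at [-89.628, 21.807, 74.336, -0, 83.858, -12.336], TCP at [120.988, -536.511, 404.748] pointing down, gripper open.
Joint ranges: [-178.18, 178.18], [-50.72, 133.34], [12.68, 142.11], [-81.47, 261.47], [9.98, 163.14], [-165.26, 165.26]. Speed limits (degrees/s): [136.94, 136.94, 180, 180, 180, 180].

### API

Orientations are given as [roll, pitch, yaw] about the fixed x, y, z axes, in that order (R = Rz(yaw) Ry(pitch) Rx(roll)).
In Python, from rig import arm gives the robot as it stands.
- The arm moves only by the tool play_rows, never from a script. Its argument "targets" is a list of rows, each an object with "delta_rot": the turn, a rotation vector about the tool's x, y, z in rad, a list of three; "offset": the shift along the tool's x, y, z in m, a list of three; "claw": the closure, from 0 (fully open) to 1 (shut). A call has 1 to 8 rows; each row is the pose to reach, as a shift and turn from the pose commanded when the call began, along the tool's axes at that moment; what a row does not reach only later rows make up. A row lasts 1/8 s, in which the tool goes at most 62.5 mm and 10.7 degrees, less where a joint would pass 70% of its speed; a pose out of reach is approached as far as the arm can. A call with a gripper value outside its range is refused whole. The fingers move at their own pace and stop on an object; "newtons" is the grip in N (left out, the last holds). Time passes only in rows, so rows that repeat a pose let the fingers close. It gives the time, the measured TCP pose, the force, the opening and the grip force at its end, in the units of the state.
- arm.get_state(): the state, without advancing time (a new reading comes with each control period).
- arm.snapshot(name): name is "side" or "top" or "wrist"; returns the picture (384x512x3 uint8, blue, green, red); there is no depth.
- arm.calibration(name): a dict with "camera_matrix" (3x3 intrinsics, pixels), "distortion" ([k1, k2, p1, p2, k3] as OpenCV has them; the pictures are not rectified), "eye" and "orientation" of the camera in the world. Camera axes: x right, y down, z forward; pixel columns grow to the right and rows downward; lengths in mm; the calibration is good to about 2 mm. A picture is of the moment at which its call begins: read the wrist's pose just before it. calibration takes no time and is no camera call; for the wrist camera it gives the pose at the moment of the call.
- arm.sign_off(): hands the job in; it is judged then, once.
The state is a dict: "t": time; "joints": joint angles; "dq": joint speeds; "joint_torque": joint torques, N m; "eef_pos": TCP position; "ee_rot": TCP orientation; "contact_force": force on the tool from outside, world axes, zero at the start; "wrist_torque": the same for the moment, N m; "gripper_width": finger opening in mm; "grip_force": force on a finger pad.
Only numpy, scipy, OpenCV 4.12 (cv2) and the standard library are available. Lean on these libraries where they do the work, as an engineer would, in place of code of your own. Each camera call takes 0.05 s, during which the arm holds its last target. There are 200 camera calls.

## Working session

There is one attempt and no reset: what is moved stays moved. The work goes in short steps, Python scripts to look and compute and a tool call to move; the robot and the scene stay as the last step left them, time stands still between calls to the robot, and variables do not carry over. Pictures are saved under pics/ and viewed, at most 14 in all, crops included, and the job is handed in when it is done.

Besides the shell and the picture viewer there is one more tool, called after ">>>" as name(argument=value, ...), one argument or row to a line, values as JSON. play_rows: Moves the arm, as the interface text tells. Its arguments: {"type":"object","properties":{"targets":{"type":"array"},"newtons":{"type":"number"}},"required":["targets"]}

```bash
mkdir -p pics; ls
cat > h.py <<'E'
import numpy as np, cv2
from rig import arm
from scipy.spatial.transform import Rotation as R
def cam(name):
    c=arm.calibration(name); return c
def rot(c):
    o=np.array(c["orientation"],float)
    return o if o.shape==(3,3) else R.from_euler('xyz',o,degrees=True).as_matrix()
def px2w(c,uv,z):
    p=cv2.undistortPoints(np.array([[uv]],float),np.array(c["camera_matrix"],float),np.array(c["distortion"],float))[0,0]
    d=rot(c)@np.array([p[0],p[1],1]); e=np.array(c["eye"],float)
    return e+d*(z-e[2])/d[2]
def w2px(c,P):
    r=rot(c).T; t=-r@np.array(c["eye"],float)
    return cv2.projectPoints(np.array(P,float).reshape(-1,1,3),cv2.Rodrigues(r)[0],t,np.array(c["camera_matrix"],float),np.array(c["distortion"],float))[0][:,0]
E
python3 - <<'E'
from h import *
s=arm.get_state();print(s)
for n in("top","side","wrist"):
    c=cam(n);print(n,c)
for n in("top","side"):
    im=arm.snapshot(n);cv2.imwrite(f"pics/{n}0.png",im);
    if n=="top":cv2.imwrite("pics/top0b.png",cv2.resize(im,(800,600),interpolation=cv2.INTER_CUBIC))
E
```

```text
pics
{'t': 0.0, 'joints': array([-8.96275452e+01,  2.18403660e+01,  7.43839923e+01,  2.53494825e-04,
        8.38586264e+01, -1.23355809e+01]), 'dq': array([ 0.04553913,  0.06570442,  0.00220678,  0.15744974,  0.07502659,
       -0.02178197]), 'joint_torque': array([-8.13484112e-04, -4.37932456e+01, -2.24556220e+01,  7.13579217e-02,
        3.53247521e-02, -1.38492028e-04]), 'eef_pos': array([ 120.99032691, -536.48057326,  404.14793183]), 'ee_rot': array([-1.79918985e+02, -1.79747735e-02,  1.27079957e+01]), 'contact_force': array([ 0.13365152, -0.37870645, -0.19547379]), 'wrist_torque': array([-0.01828634, -0.01782837, -0.02297131]), 'grip_force': 0.0, 'gripper_width': 88.21879598933981}
top {'camera_matrix': array([[454.51166028,   0.        , 254.28723904],
       [  0.        , 454.51166028, 185.60594332],
       [  0.        ,   0.        ,   1.        ]]), 'distortion': array([-0.16048798,  0.        ,  0.        ,  0.        ,  0.        ]), 'eye': array([ 394.6695387 ,   30.98007257, 1165.86232918]), 'orientation': array([-169.6074816 ,   -0.4182065 ,  -90.35276171])}
side {'camera_matrix': array([[446.28090748,   0.        , 259.00279273],
       [  0.        , 446.28090748, 192.40519145],
       [  0.        ,   0.        ,   1.        ]]), 'distortion': array([-0.13929981,  0.        ,  0.        ,  0.        ,  0.        ]), 'eye': array([-27.87810749, 839.44665324, 695.76132371]), 'orientation': array([-119.60110155,   -1.2382811 , -141.38115236])}
wrist {'camera_matrix': array([[274.46808957,   0.        , 256.90271604],
       [  0.        , 274.46808957, 189.33257061],
       [  0.        ,   0.        ,   1.        ]]), 'distortion': array([-0.06288554,  0.        ,  0.        ,  0.        ,  0.        ]), 'eye': array([ 198.22937311, -518.25526299,  384.11650011]), 'orientation': array([ 1.62243805e+02,  4.37657010e-02, -7.72777535e+01])}
```

View pics/top0b.png

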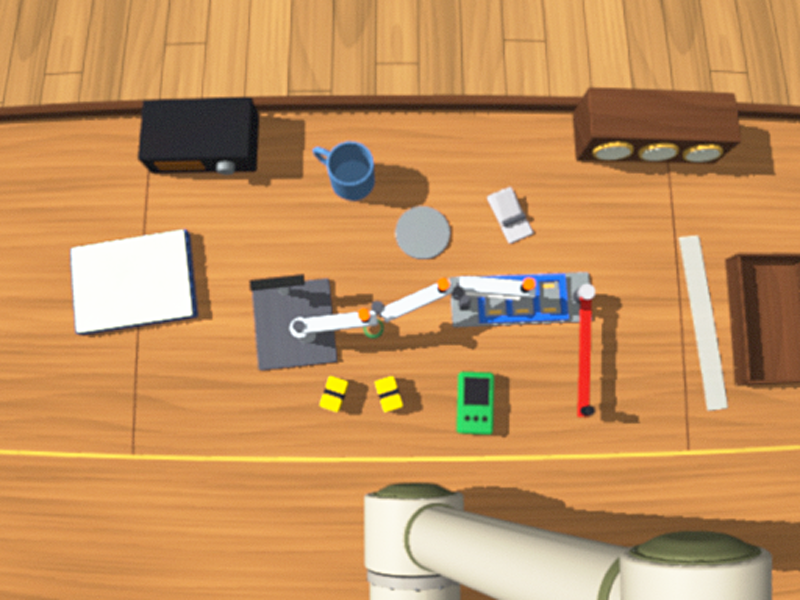

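View pics/side0.png

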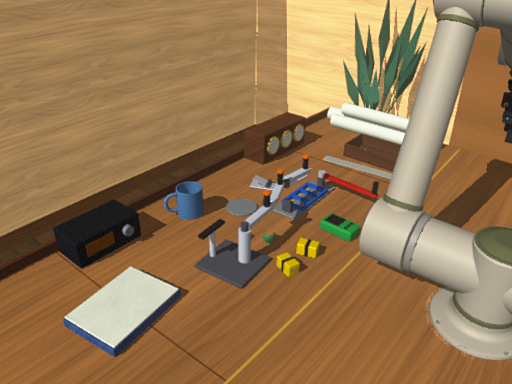

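The top view shows the lamp post near (299,327). The orange caps are at (364,315), (443,286) and (528,286), and two packs sit at (334,394) and (389,394). The dock is around (520,300), with the lever hinge near (586,293) and its knob at (587,411). The green cap is under leaf1 at (372,328). All of these are in the 800x600 picture.

Run:
```python
from h import *
c=cam("top")
def p(n,u,v,z): w=px2w(c,(u*.64,v*.64),z);print(n,w.round(1));return w[:2]
b=p("post",299,327,114)
k1=p("k1",364,315,156);k2=p("k2",443,286,156);k3=p("k3",528,286,156)
p("pk0",334,394,32);p("pk1",389,394,32)
h=p("leverh",586,293,54);l=p("leverk",587,411,92)
print(np.linalg.norm(l-h))
def ang(d): return np.degrees(np.arctan2(d[1],d[0]))
print("leaf1",np.linalg.norm(k1-b),ang(k1-b))
u=(k1-b)/np.linalg.norm(k1-b);h2=b+120*u
print("h2",h2,np.linalg.norm(k2-h2),ang(k2-h2));u=(k2-h2)/np.linalg.norm(k2-h2);h3=h2+120*u
print("h3",h3,np.linalg.norm(k3-h3),ang(k3-h3))
for n,u,v in(("gps",475,403),("cap",372,330),("coaster",422,232),("mug",350,170),("clamp",511,215)):p(n,u,v,20)
for n,u,v in(("bs",252,292),("bs",330,279),("bs",338,360),("bs",258,370)):p(n,u,v,10)
for n,u,v in (("d1",450,327),("d2",590,322)):p(n,u,v,8)
im=cv2.imread("pics/top0.png")
cv2.imwrite("pics/crop0.png",cv2.resize(im[150:290,150:400],(800,448),interpolation=cv2.INTER_CUBIC))
```

```text
post [532.  169.5 114. ]
k1 [543.6  70.6 156. ]
k2 [585.4 -43.7 156. ]
k3 [ 584.9 -168.   156. ]
pk0 [435.3 123.   32. ]
pk1 [434.9  35.7  32. ]
leverh [ 592.2 -282.6   54. ]
leverk [ 403.4 -264.9   92. ]
189.56601893452518
leaf1 99.59064390730957 -83.33865113505486
h2 [545.92785372  50.30123386] 102.00589834578871 -67.22196115643497
h3 [592.38731927 -60.34016012] 107.92300140382477 -94.00156610183608
gps [ 419.8 -102.2   20. ]
cap [538.9  62.9  20. ]
coaster [702.9 -20.4  20. ]
mug [812.7 100.6  20. ]
clamp [ 732.4 -171.    20. ]
bs [604.4 262.9  10. ]
bs [625.7 132.9  10. ]
bs [491.2 118.6  10. ]
bs [475.  249.5  10. ]
d1 [544.7 -65.1   8. ]
d2 [ 551.2 -299.8    8. ]
```

View pics/crop0.png

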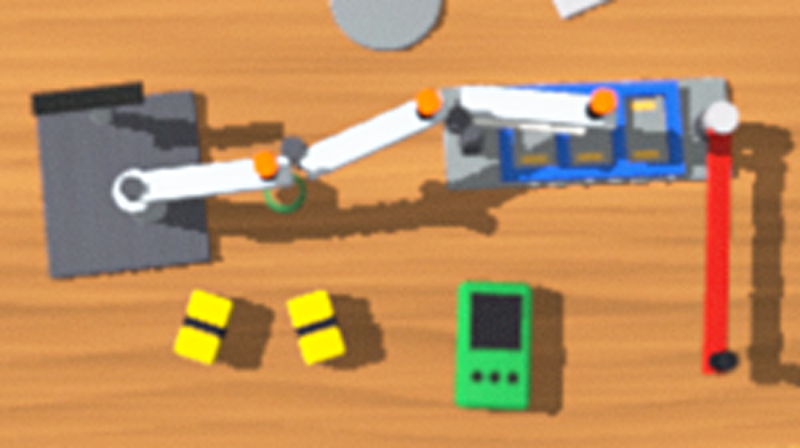

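The crop confirms two packs, tilted in opposite directions. The hinges are offset sideways from the leaf centrelines: leaf2's hinge is at crop (293,150) and leaf3's is near (460,120). I'll fit the chain with that offset.

```bash
cat > chain.py <<'E'
import numpy as np
U=lambda a:np.array([np.cos(a),np.sin(a)]); N=lambda a:U(a+np.pi/2)
def chain(b,a1,a2,a3):
    k1=b+100*U(a1);h2=b+120*U(a1)+15*N(a1);k2=h2+100*U(a2)-15*N(a2)
    h3=h2+120*U(a2)-30*N(a2);k3=h3+100*U(a3)+15*N(a3)
    return k1,h2,k2,h3,k3
E
python3 - <<'E'
from h import *; from chain import *
from scipy.optimize import least_squares
c=cam("top")
K=[(532,169.5),(543.6,70.6),(585.4,-43.7),(584.9,-168)]
f=lambda p:np.concatenate([p[:2]-K[0]]+[a-b for a,b in zip([chain(p[:2],*p[2:])[i] for i in(0,2,4)],K[1:])])
r=least_squares(f,[532,169,-1.45,-1.2,-1.6],x_scale=[10,10,.1,.1,.1]);p=r.x
print(p[:2].round(1),np.degrees(p[2:]).round(1),r.fun.round(1))
b,a1,a2,a3=p[:2],*p[2:]
for n,v in zip(("k1","h2","k2","h3","k3"),chain(*[b,a1,a2,a3])):print(n,v.round(1))
print("joints",a2-a1,a3-a2)
print("h2px",w2px(c,[*chain(b,a1,a2,a3)[1],114])/.64,"h3px",w2px(c,[*chain(b,a1,a2,a3)[3],114])/.64)
for t in np.linspace(a3,a2-3.14,10): print("leaf3",round(np.degrees(t)),chain(b,a1,a2,t)[4].round(1))
for t in np.linspace(a2,a1+3.14,10): print("leaf2",round(np.degrees(t)),chain(b,a1,t,t-3.14)[2].round(1),chain(b,a1,t,t-3.14)[4].round(1))
E
```

```text
[531.5 170.9] [-83.  -67.2 -95.5] [-0.5  1.4  0.   1.   0.4 -0.7  0.1 -1.7]
k1 [543.6  71.6]
h2 [560.9  53.6]
k2 [585.8 -44.4]
h3 [579.7 -68.7]
k3 [ 585.  -169.7]
joints 0.27593765199015174 -0.493998294841697
h2px [[376.44493939 307.56600387]] h3px [[457.61353343 294.83520762]]
leaf3 -96 [ 585.  -169.7]
leaf3 -112 [ 555.5 -166.9]
leaf3 -129 [ 528.1 -155.6]
leaf3 -146 [ 505.1 -136.9]
leaf3 -163 [ 488.5 -112.4]
leaf3 -180 [479.8 -84.1]
leaf3 -197 [479.6 -54.5]
leaf3 -213 [488.  -26.1]
leaf3 -230 [504.3  -1.3]
leaf3 -247 [527.   17.6]
leaf2 -67 [585.8 -44.4] [527.   17.6]
leaf2 -49 [615.2 -31.7] [540.    8.8]
leaf2 -31 [639.2 -10.5] [555.    4.5]
leaf2 -13 [655.3  17.2] [570.7   5.2]
leaf2 6 [661.9  48.6] [585.3  10.6]
leaf2 24 [658.4  80.4] [597.5  20.4]
leaf2 42 [645.1 109.6] [606.1  33.5]
leaf2 60 [623.4 133.1] [610.1  48.7]
leaf2 79 [595.3 148.7] [609.1  64.3]
leaf2 97 [563.9 154.7] [603.4  78.9]
```

>>> play_rows(
  targets=[
    {"offset":[0.533,-0.2555,0.045],"delta_rot":[0,0,-1.349],"claw":0},
    {"offset":[0.533,-0.2555,0.045],"delta_rot":[0,0,-1.349],"claw":0},
    {"offset":[0.533,-0.2555,0.045],"delta_rot":[0,0,-1.349],"claw":0},
    {"offset":[0.533,-0.2555,0.045],"delta_rot":[0,0,-1.349],"claw":0},
    {"offset":[0.533,-0.2555,0.045],"delta_rot":[0,0,-1.349],"claw":0},
    {"offset":[0.533,-0.2555,0.045],"delta_rot":[0,0,-1.349],"claw":0},
    {"offset":[0.533,-0.2555,0.045],"delta_rot":[0,0,-1.349],"claw":0},
    {"offset":[0.533,-0.2555,0.045],"delta_rot":[0,0,-1.349],"claw":0},
  ],
  newtons=15,
)

```text
t: 1.1
eef_pos: [513.6, -225.8, 366.4]
ee_rot: [-180.0, -0.0, 90.2]
contact_force: [0.4, -0.4, -0.2]
gripper_width: 88.1
grip_force: 0.0
```

>>> play_rows(
  targets=[
    {"offset":[0.057,0.072,0.007],"delta_rot":[0,0,0],"claw":0.2},
    {"offset":[0.057,0.072,0.007],"delta_rot":[0,0,0],"claw":0.2},
    {"offset":[0.057,0.072,0.007],"delta_rot":[0,0,0],"claw":0.2},
    {"offset":[0.057,0.072,0.007],"delta_rot":[0,0,0],"claw":0.2},
  ],
)

```text
t: 1.6
eef_pos: [583.6, -170.9, 359.6]
ee_rot: [-180.0, -0.0, 90.0]
contact_force: [-1.2, 0.3, -0.1]
gripper_width: 70.3
grip_force: 0.0
```

Run:
```python
from h import *
c=cam("wrist");im=arm.snapshot("wrist");s=arm.get_state();print(s["t"],s["eef_pos"],s["ee_rot"],s["gripper_width"])
for n,p in(("k3",[585,-169.7,156]),("k2",[585.8,-44.4,156])):print(n,w2px(c,p))
cv2.imwrite("pics/w1.png",im)
```

```text
1.65 [ 583.46417397 -171.18268961  359.84001781] [-1.79977966e+02  2.97382966e-03  8.99366453e+01] 70.76774678421044
k3 [[259.08733216 215.43954114]]
k2 [[260.84046369  21.99588891]]
```

View pics/w1.png

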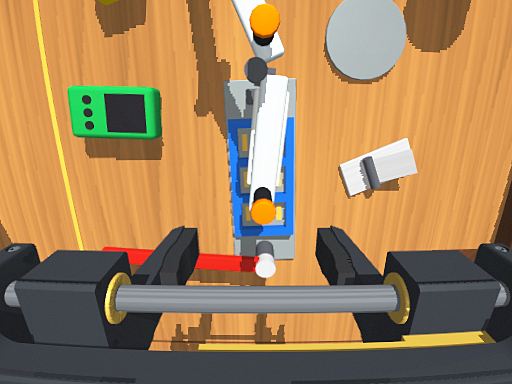

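The k3 cap is at (263,211) and the k2 cap at (265,20). Both are within about 4 px of the prediction, which puts k3 at about (588,-168). I'll go down and grip it.

>>> play_rows(
  targets=[
    {"offset":[0.0025,0.004,0.03],"delta_rot":[0,0,0],"claw":0.2},
    {"offset":[0.0025,0.004,0.073],"delta_rot":[0,0,0],"claw":0.3},
    {"offset":[0.0025,0.004,0.073],"delta_rot":[0,0,0],"claw":0.5},
    {"offset":[0.0025,0.004,0.073],"delta_rot":[0,0,0],"claw":1},
    {"offset":[0.0025,0.004,0.073],"delta_rot":[0,0,0],"claw":1},
    {"offset":[0.0025,0.004,0.073],"delta_rot":[0,0,0],"claw":1},
    {"offset":[0.0025,0.004,0.073],"delta_rot":[0,0,0],"claw":1},
  ],
  newtons=10,
)

```text
t: 2.52
eef_pos: [588.1, -167.9, 287.3]
ee_rot: [180.0, 0.0, 90.0]
contact_force: [0.2, -0.7, 1.4]
gripper_width: 15.7
grip_force: 10.0
```

>>> play_rows(
  targets=[
    {"offset":[0.0003,-0.0148,0],"delta_rot":[0,0,0],"claw":1},
    {"offset":[0.0028,-0.0294,0],"delta_rot":[0,0,0],"claw":1},
    {"offset":[0.0074,-0.0435,0],"delta_rot":[0,0,0],"claw":1},
    {"offset":[0.0139,-0.0568,0],"delta_rot":[0,0,0],"claw":1},
    {"offset":[0.0224,-0.0689,0],"delta_rot":[0,0,0],"claw":1},
    {"offset":[0.0325,-0.0797,0],"delta_rot":[0,0,0],"claw":1},
    {"offset":[0.0441,-0.0889,0],"delta_rot":[0,0,0],"claw":1},
    {"offset":[0.057,-0.0963,0],"delta_rot":[0,0,0],"claw":1},
  ],
)

```text
t: 3.52
eef_pos: [491.4, -110.3, 287.1]
ee_rot: [180.0, 0.0, 90.0]
contact_force: [-0.7, -3.1, 2.0]
gripper_width: 15.1
grip_force: 10.0
```

>>> play_rows(
  targets=[
    {"offset":[0.0138,-0.0055,0],"delta_rot":[0,0,0],"claw":1},
    {"offset":[0.0282,-0.0088,0],"delta_rot":[0,0,0],"claw":1},
    {"offset":[0.0429,-0.0101,0],"delta_rot":[0,0,0],"claw":1},
    {"offset":[0.0577,-0.0091,0],"delta_rot":[0,0,0],"claw":1},
    {"offset":[0.0722,-0.0061,0],"delta_rot":[0,0,0],"claw":1},
    {"offset":[0.0861,-0.0009,0],"delta_rot":[0,0,0],"claw":1},
    {"offset":[0.0991,0.0062,0],"delta_rot":[0,0,0],"claw":1},
    {"offset":[0.1109,0.0152,0],"delta_rot":[0,0,0],"claw":1},
  ],
)

```text
t: 4.53
eef_pos: [507.7, 0.9, 286.8]
ee_rot: [180.0, -0.0, 90.0]
contact_force: [0.4, 0.3, -0.5]
gripper_width: 0.2
grip_force: 0.0
```

Run:
```python
from h import *
c=cam("wrist");im=arm.snapshot("wrist");t=arm.snapshot("top");cv2.imwrite("pics/t2.png",t)
cv2.imwrite("pics/w2.png",np.hstack([cv2.resize(im,(400,300)),cv2.resize(t[130:300,150:377],(400,300),interpolation=cv2.INTER_CUBIC)]))
```

```text
(no output)
```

View pics/w2.png

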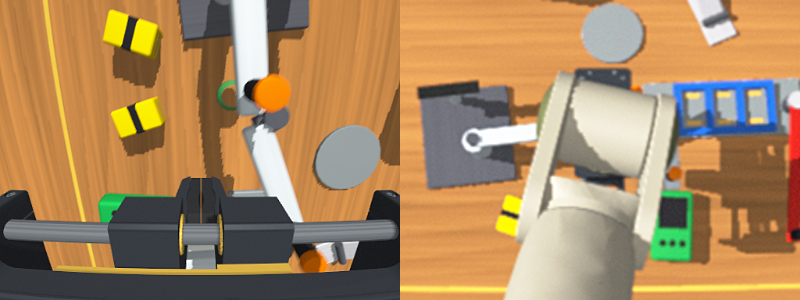

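Run:
```python
from h import *; from chain import *
from scipy.optimize import brentq
c=cam("top");t=cv2.imread("pics/t2.png").astype(int)
m=((t[...,2]>190)&(t[...,1]>70)&(t[...,1]<150)&(t[...,0]<60)).astype(np.uint8)
n,l,s,ce=cv2.connectedComponentsWithStats(m)
for i in range(1,n):
    if s[i,4]>3: print(s[i],px2w(c,ce[i],156).round(1))
w=cam("wrist")
print("k2",px2w(w,(402,335),156),"k1",px2w(w,(346,118),156))
```

```text
[281 179   5   2   8] [593.6 -43.3 156. ]
[370 208   2  10  10] [ 516.7 -240.5  156. ]
[303 225   7   6  21] [482.2 -92.9 156. ]
k2 [585.61729973 -36.34323807 156.        ] k1 [542.90974463  75.18083956 156.        ]
```

The grip slackened and k3 was left near (484,-92). k2 and k1 haven't moved. I'll lift, go back and regrip harder.

>>> play_rows(
  targets=[
    {"offset":[0,0,-0.05],"delta_rot":[0,0,0],"claw":0.8},
    {"offset":[-0.046,-0.011,-0.05],"delta_rot":[0,0,0],"claw":0.3},
    {"offset":[-0.092,-0.0226,-0.05],"delta_rot":[0,0,0],"claw":0.3},
    {"offset":[-0.092,-0.0226,-0.05],"delta_rot":[0,0,0],"claw":0.3},
    {"offset":[-0.092,-0.0226,0],"delta_rot":[0,0,0],"claw":0.3},
    {"offset":[-0.092,-0.0226,0],"delta_rot":[0,0,0],"claw":1},
    {"offset":[-0.092,-0.0226,0],"delta_rot":[0,0,0],"claw":1},
    {"offset":[-0.092,-0.0226,0],"delta_rot":[0,0,0],"claw":1},
  ],
  newtons=25,
)

```text
t: 5.62
eef_pos: [484.8, -91.8, 288.2]
ee_rot: [179.9, 0.1, 90.0]
contact_force: [0.4, 0.2, -0.3]
gripper_width: 22.6
grip_force: 0.0
```

>>> play_rows(
  targets=[
    {"offset":[0,0,0],"delta_rot":[0,0,0],"claw":1},
    {"offset":[0,0,0],"delta_rot":[0,0,0],"claw":1},
  ],
)

```text
t: 5.88
eef_pos: [484.5, -92.0, 287.5]
ee_rot: [179.9, 0.0, 90.0]
contact_force: [-1.2, -0.6, 3.9]
gripper_width: 15.3
grip_force: 25.0
```

>>> play_rows(
  targets=[
    {"offset":[0.0144,-0.0026,0],"delta_rot":[0,0,0],"claw":1},
    {"offset":[0.0285,-0.0031,0],"delta_rot":[0,0,0],"claw":1},
    {"offset":[0.0425,-0.0016,0],"delta_rot":[0,0,0],"claw":1},
    {"offset":[0.0562,0.0018,0],"delta_rot":[0,0,0],"claw":1},
    {"offset":[0.0693,0.0071,0],"delta_rot":[0,0,0],"claw":1},
    {"offset":[0.0815,0.0142,0],"delta_rot":[0,0,0],"claw":1},
    {"offset":[0.0926,0.0228,0],"delta_rot":[0,0,0],"claw":1},
    {"offset":[0.1024,0.033,0],"delta_rot":[0,0,0],"claw":1},
  ],
)

```text
t: 6.88
eef_pos: [517.5, 11.3, 287.4]
ee_rot: [180.0, 0.0, 90.0]
contact_force: [-2.6, -4.0, 7.1]
gripper_width: 15.5
grip_force: 25.3
```

>>> play_rows(
  targets=[
    {"offset":[0.0049,0.0063,0],"delta_rot":[0,0,0],"claw":1},
    {"offset":[0.0088,0.0122,0],"delta_rot":[0,0,0],"claw":1},
    {"offset":[0.01,0.014,0],"delta_rot":[0,0,0],"claw":1},
    {"offset":[0.01,0.014,0],"delta_rot":[0,0,0],"claw":1},
  ],
)

```text
t: 7.38
eef_pos: [531.5, 21.0, 287.5]
ee_rot: [179.9, 0.0, 90.0]
contact_force: [1.1, -2.4, 5.7]
gripper_width: 15.7
grip_force: 25.2
```

>>> play_rows(
  targets=[
    {"offset":[0,0,0],"delta_rot":[0,0,0],"claw":0.55},
    {"offset":[0,0,0],"delta_rot":[0,0,0],"claw":0.55},
    {"offset":[0,0,-0.01],"delta_rot":[0,0,0],"claw":0.55},
    {"offset":[0,0,-0.06],"delta_rot":[0,0,0],"claw":0.55},
    {"offset":[-0.1,0.04,-0.12],"delta_rot":[0,0,0],"claw":0.55},
    {"offset":[-0.1,0.04,-0.12],"delta_rot":[0,0,0],"claw":0.55},
    {"offset":[-0.1,0.04,-0.12],"delta_rot":[0,0,0],"claw":0.55},
  ],
)

```text
t: 8.25
eef_pos: [572.0, -82.2, 408.9]
ee_rot: [179.8, 0.1, 89.8]
contact_force: [0.1, 0.2, -0.4]
gripper_width: 39.5
grip_force: 0.0
```

Run:
```python
from h import *
c=cam("wrist");im=arm.snapshot("wrist");s=arm.get_state();print(s["eef_pos"],s["ee_rot"])
cv2.imwrite("pics/w3.png",im)
t=im.astype(int)
m=((t[...,2]>190)&(t[...,1]>70)&(t[...,1]<165)&(t[...,0]<60)).astype(np.uint8)
n,l,st,ce=cv2.connectedComponentsWithStats(m)
for i in range(1,n):
    if st[i,4]>20: print(st[i],ce[i],px2w(c,ce[i],156).round(1))
```

```text
[571.44215715 -80.53075582 407.44720759] [1.79926468e+02 1.12627914e-02 8.98776956e+01]
[205   0  24  11  90] [216.12222222   6.13333333] [542.9  67.5 156. ]
[194  74  23  18 145] [204.73103448  85.99310345] [531.5   9.9 156. ]
[277 133  20  22 152] [285.875      148.04605263] [597.9 -40.5 156. ]
```

View pics/w3.png

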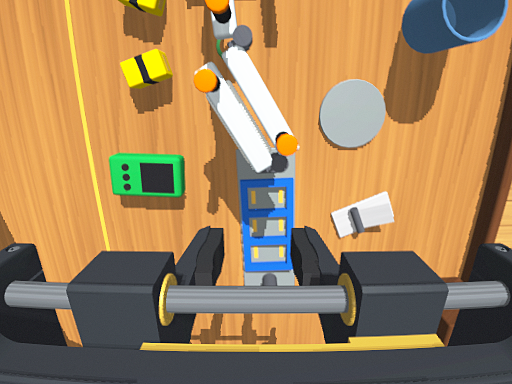

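The caps are at k3 (206,80), k2 (287,144) and k1 (217,4). The tip leaf looks nearly parallel to the middle leaf, so I'll measure the two leaf directions.

Run:
```python
from h import *; from chain import *
from scipy.optimize import least_squares
c=cam("wrist");im=cv2.imread("pics/w3.png")
g=cv2.cvtColor(im,cv2.COLOR_BGR2GRAY)[40:180,190:310]
for l in cv2.createLineSegmentDetector().detect(g)[0][:,0]:
    a,b=px2w(c,l[:2]+[190,40],114)[:2],px2w(c,l[2:]+[190,40],114)[:2]
    if np.linalg.norm(b-a)>45: print((l+[190,40,190,40]).round(),a.round(1),b.round(1),np.degrees(np.arctan2(*(b-a)[::-1])).round(1)%180)
k2,k3=px2w(c,(287,144),156)[:2],px2w(c,(206,80),156)[:2];print(k2,k3)
```

```text
[210. 102. 256. 173.] [ 5.27e+02 -1.00e-01] [571.3 -70.4] 122.2
[237.  80. 273. 142.] [553.3  19.1] [588.2 -39.3] 120.8
[292. 134. 249.  57.] [606.8 -30.7] [564.6  39.6] 121.0
[304. 124. 308.  44.] [618.1 -21.8] [618.1  50.1] 90.0
[597.18202853 -34.79493319] [531.51336945  16.35310921]
```

Leaf3 is at 122.2° and leaf2 at 120.9°, so leaf3 reads about -3.12 rad and step 1 is done. Next I'll grip k2 at about (600,-37).

>>> play_rows(
  targets=[
    {"offset":[0.042,0.0285,0.04],"delta_rot":[0,0,0],"claw":0.4},
    {"offset":[0.042,0.0285,0.06],"delta_rot":[0,0,0],"claw":0.4},
    {"offset":[0.042,0.0285,0.06],"delta_rot":[0,0,0],"claw":0.4},
    {"offset":[0.042,0.0285,0.12],"delta_rot":[0,0,0],"claw":0.4},
    {"offset":[0.042,0.0285,0.12],"delta_rot":[0,0,0],"claw":0.6},
    {"offset":[0.042,0.0285,0.12],"delta_rot":[0,0,0],"claw":1},
    {"offset":[0.042,0.0285,0.12],"delta_rot":[0,0,0],"claw":1},
    {"offset":[0.042,0.0285,0.12],"delta_rot":[0,0,0],"claw":1},
  ],
  newtons=30,
)

```text
t: 9.3
eef_pos: [599.9, -37.5, 288.2]
ee_rot: [179.9, 0.0, 90.0]
contact_force: [0.3, -0.7, 2.8]
gripper_width: 15.4
grip_force: 30.1
```

>>> play_rows(
  targets=[
    {"offset":[0,0,0],"delta_rot":[0,0,0],"claw":1},
    {"offset":[0,0,0],"delta_rot":[0,0,0],"claw":1},
  ],
)

```text
t: 9.55
eef_pos: [600.0, -37.6, 288.0]
ee_rot: [179.9, 0.0, 90.0]
contact_force: [-1.0, -0.5, 6.8]
gripper_width: 15.2
grip_force: 30.0
```

>>> play_rows(
  targets=[
    {"offset":[0.0079,0.0158,0],"delta_rot":[0,0,0],"claw":1},
    {"offset":[0.0183,0.0299,0],"delta_rot":[0,0,0],"claw":1},
    {"offset":[0.0311,0.0421,0],"delta_rot":[0,0,0],"claw":1},
    {"offset":[0.0458,0.0518,0],"delta_rot":[0,0,0],"claw":1},
    {"offset":[0.062,0.0588,0],"delta_rot":[0,0,0],"claw":1},
    {"offset":[0.0791,0.0629,0],"delta_rot":[0,0,0],"claw":1},
    {"offset":[0.0967,0.064,0],"delta_rot":[0,0,0],"claw":1},
    {"offset":[0.1142,0.062,0],"delta_rot":[0,0,0],"claw":1},
  ],
)

```text
t: 10.55
eef_pos: [662.6, 76.2, 288.3]
ee_rot: [179.7, 0.1, 90.0]
contact_force: [4.0, -3.9, 4.1]
gripper_width: 15.2
grip_force: 30.0
```

>>> play_rows(
  targets=[
    {"offset":[0.0169,-0.005,0],"delta_rot":[0,0,0],"claw":1},
    {"offset":[0.0327,-0.0129,0],"delta_rot":[0,0,0],"claw":1},
    {"offset":[0.0468,-0.0233,0],"delta_rot":[0,0,0],"claw":1},
    {"offset":[0.059,-0.0361,0],"delta_rot":[0,0,0],"claw":1},
    {"offset":[0.0687,-0.0508,0],"delta_rot":[0,0,0],"claw":1},
    {"offset":[0.0757,-0.067,0],"delta_rot":[0,0,0],"claw":1},
    {"offset":[0.0798,-0.0841,0],"delta_rot":[0,0,0],"claw":1},
    {"offset":[0.0809,-0.0935,0],"delta_rot":[0,0,0],"claw":1},
  ],
)

```text
t: 11.55
eef_pos: [568.8, 164.7, 288.8]
ee_rot: [179.3, -1.1, 90.2]
contact_force: [10.9, 57.4, 1.0]
gripper_width: 8.6
grip_force: 46.4
```

>>> play_rows(
  targets=[
    {"offset":[0,0,0],"delta_rot":[0,0,0],"claw":0.6},
    {"offset":[0,0,0],"delta_rot":[0,0,0],"claw":0.6},
    {"offset":[0,0,-0.03],"delta_rot":[0,0,0],"claw":0.6},
    {"offset":[0,0,-0.06],"delta_rot":[0,0,0],"claw":0.6},
    {"offset":[-0.1,0.0,-0.12],"delta_rot":[0,0,0],"claw":0.6},
    {"offset":[-0.14,0.0,-0.12],"delta_rot":[0,0,0],"claw":0.6},
    {"offset":[-0.14,0.0,-0.12],"delta_rot":[0,0,0],"claw":0.6},
    {"offset":[-0.14,0.0,-0.12],"delta_rot":[0,0,0],"claw":0.6},
  ],
)

```text
t: 12.55
eef_pos: [568.4, 16.0, 407.5]
ee_rot: [179.9, 0.0, 89.8]
contact_force: [-0.1, 0.5, -0.3]
gripper_width: 35.7
grip_force: 0.0
```

Run:
```python
from h import *
c=cam("wrist");im=arm.snapshot("wrist");s=arm.get_state();print(s["eef_pos"],s["ee_rot"],s["contact_force"])
cv2.imwrite("pics/w4.png",im)
t=im.astype(int)
m=((t[...,2]>190)&(t[...,1]>70)&(t[...,1]<165)&(t[...,0]<60)).astype(np.uint8)
n,l,st,ce=cv2.connectedComponentsWithStats(m)
for i in range(1,n):
    if st[i,4]>20: print(st[i],ce[i].round(1),px2w(c,st[i,:2]+st[i,2:4]/2-.5,156).round(1))
g=cv2.cvtColor(im,cv2.COLOR_BGR2GRAY)
for l in cv2.createLineSegmentDetector().detect(g)[0][:,0]:
    if max(l[1],l[3])>230: continue
    a,b=px2w(c,l[:2],114)[:2],px2w(c,l[2:],114)[:2]
    if 40<np.linalg.norm(b-a)<130: print(l.round(),a.round(1),b.round(1),np.degrees(np.arctan2(*(b-a)[::-1])).round(1)%180)
```

```text
[568.3699088   17.23522319 406.89329563] [ 1.79982599e+02 -1.49168590e-02  8.99218461e+01] [-0.07997322  0.03173682  0.32479625]
[252  16  24  19 114] [263.3  28.6] [574.1 152.4 156. ]
[290 117  23  21 203] [300.7 130.5] [605.5  75.8 156. ]
[215 119  22  22 212] [225.7 133.1] [542.8  73.9 156. ]
[278.  32. 278. 117.] [588.1 157. ] [589.1  81.8] 90.8
[240. 114. 229.  22.] [552.6  84.1] [544.  165.5] 96.0
[273. 138. 274.  14.] [585.4  61.3] [584.8 171.4] 90.3
[206.  27. 219. 122.] [523.2 161.4] [532.   77.2] 96.0
[284.  18. 284. 107.] [593.6 168.3] [595.1  91.2] 91.1
[250.  16. 252.  69.] [562.8 170.4] [564.7 124.9] 92.4
[281. 116. 282.  32.] [592.4  83. ] [591.4 157. ] 90.8
[507.  39. 437.  34.] [809.3 159.3] [736.2 159.1] 0.09999999999999432
[222. 218. 214. 162.] [530.6 -24.6] [525.   37.6] 95.2
[268.  46. 264.  92.] [579.1 145.3] [575.8 105.1] 85.3
[281. 138. 281. 189.] [593.1  61.3] [593.7   8. ] 90.7
[379. 163. 394. 109.] [694.6  36.1] [702.7  89.9] 81.5
[256. 169. 256. 212.] [568.3  29.5] [568.  -17.4] 89.6
[188.  49. 181.   0.] [506.  142.8] [501.8 183.6] 95.9
[307. 118. 308.  1
[... 642 characters left out ...]
146. 190. 191.] [497.8  54.2] [498.1   6.9] 90.3
[448. 226. 463. 161.] [785.2 -36.1] [786.   39.2] 89.4
[438. 147. 428. 199.] [755.6  53.3] [755.1  -4. ] 89.5
[ 47. 159.  57. 206.] [348.   41.8] [348. -10.] 90.0
[ 13.  72.  31. 157.] [329.8 129.6] [330.3  44.9] 90.4
[ 86. 214.  70. 136.] [379.1 -20.4] [378.7  66.1] 90.2
[304. 198. 307. 139.] [618.9  -1.9] [619.1  60.1] 89.7
[ 53. 112.  40.  36.] [365.3  89.9] [365.2 160.3] 90.1
[ 24. 142.   6.  61.] [326.2  60.7] [325.1 140.4] 90.8
[29.  1. 38. 61.] [359.5 191.5] [359.6 138.4] 90.1
[380.  89. 373. 157.] [686.7 108.1] [687.2  42.6] 90.4
[174. 217. 170. 181.] [478.5 -23.2] [478.  18.] 90.7
[371. 133. 378.  57.] [682.8  66.5] [682.2 137. ] 90.5
```

View pics/w4.png

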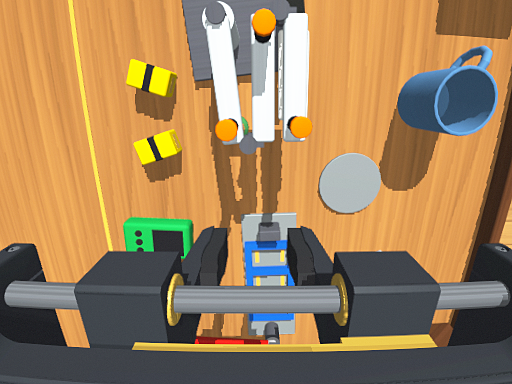

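Leaf1 is at about -84° and leaf2's edges at about 91°, so leaf2 reads about 3.05. Leaf3 is parallel to leaf2. Step 2 is probably met, but I'll press k2, now near (574,153), about 8 mm further home for margin.

>>> play_rows(
  targets=[
    {"offset":[0.05,0.0045,0.04],"delta_rot":[0,0,0],"claw":0.55},
    {"offset":[0.1,0.0045,0.06],"delta_rot":[0,0,0],"claw":0.55},
    {"offset":[0.1355,0.0045,0.06],"delta_rot":[0,0,0],"claw":0.55},
    {"offset":[0.1355,0.0045,0.06],"delta_rot":[0,0,0],"claw":0.55},
    {"offset":[0.1355,0.0045,0.118],"delta_rot":[0,0,0],"claw":0.55},
    {"offset":[0.1355,0.0045,0.118],"delta_rot":[0,0,0],"claw":1},
    {"offset":[0.1355,0.0045,0.118],"delta_rot":[0,0,0],"claw":1},
    {"offset":[0.1355,0.0045,0.118],"delta_rot":[0,0,0],"claw":1},
  ],
  newtons=25,
)

```text
t: 13.6
eef_pos: [573.4, 152.8, 290.9]
ee_rot: [179.8, -0.0, 90.0]
contact_force: [1.6, -0.1, 2.1]
gripper_width: 16.0
grip_force: 24.8
```

>>> play_rows(
  targets=[
    {"offset":[0,-0.004,0],"delta_rot":[0,0,0],"claw":1},
    {"offset":[0,-0.008,0],"delta_rot":[0,0,0],"claw":1},
    {"offset":[0,-0.012,0],"delta_rot":[0,0,0],"claw":1},
    {"offset":[0,-0.012,0],"delta_rot":[0,0,0],"claw":1},
    {"offset":[0,-0.012,0],"delta_rot":[0,0,0],"claw":1},
  ],
)

```text
t: 14.22
eef_pos: [562.5, 153.4, 290.9]
ee_rot: [179.4, -0.1, 90.0]
contact_force: [14.3, 5.6, -0.4]
gripper_width: 15.5
grip_force: 25.0
```

k2 is against its stop, with 14 N of reaction. Now the first leaf's knob.

>>> play_rows(
  targets=[
    {"offset":[0,0.003,0],"delta_rot":[0,0,0],"claw":0.55},
    {"offset":[0,0.003,0],"delta_rot":[0,0,0],"claw":0.55},
    {"offset":[0,0.003,-0.05],"delta_rot":[0,0,0],"claw":0.55},
    {"offset":[-0.04,-0.008,-0.05],"delta_rot":[0,0,0],"claw":0.55},
    {"offset":[-0.08,-0.017,-0.05],"delta_rot":[0,0,0],"claw":0.55},
    {"offset":[-0.08,-0.017,-0.05],"delta_rot":[0,0,0],"claw":0.55},
    {"offset":[-0.08,-0.017,0.001],"delta_rot":[0,0,0],"claw":0.55},
    {"offset":[-0.08,-0.017,0.001],"delta_rot":[0,0,0],"claw":1},
  ],
  newtons=35,
)

```text
t: 15.22
eef_pos: [543.4, 73.6, 285.5]
ee_rot: [-179.6, -0.0, 90.0]
contact_force: [0.6, 0.4, 1.1]
gripper_width: 31.7
grip_force: 0.0
```

>>> play_rows(
  targets=[
    {"offset":[0,0,0],"delta_rot":[0,0,0],"claw":1},
    {"offset":[0,0,0],"delta_rot":[0,0,0],"claw":1},
    {"offset":[0,0,0],"delta_rot":[0,0,0],"claw":1},
  ],
)

```text
t: 15.6
eef_pos: [543.7, 73.4, 289.2]
ee_rot: [179.9, -0.0, 90.0]
contact_force: [-5.3, 1.8, 8.6]
gripper_width: 15.2
grip_force: 34.9
```

>>> play_rows(
  targets=[
    {"offset":[0.0029,0.0154,0],"delta_rot":[0,0,-0.157],"claw":1},
    {"offset":[0.0081,0.0302,0],"delta_rot":[0,0,-0.314],"claw":1},
    {"offset":[0.0156,0.044,0],"delta_rot":[0,0,-0.471],"claw":1},
    {"offset":[0.0251,0.0565,0],"delta_rot":[0,0,-0.628],"claw":1},
    {"offset":[0.0365,0.0673,0],"delta_rot":[0,0,-0.785],"claw":1},
    {"offset":[0.0494,0.0762,0],"delta_rot":[0,0,-0.942],"claw":1},
    {"offset":[0.0636,0.0829,0],"delta_rot":[0,0,-1.1],"claw":1},
    {"offset":[0.0787,0.0874,0],"delta_rot":[0,0,-1.257],"claw":1},
  ],
)

```text
t: 16.6
eef_pos: [630.2, 152.0, 289.1]
ee_rot: [-179.8, -0.2, 162.3]
contact_force: [-19.2, -4.6, 10.4]
gripper_width: 15.4
grip_force: 34.9
```

>>> play_rows(
  targets=[
    {"offset":[0.0039,0.0132,0],"delta_rot":[0,0,-0.14],"claw":1},
    {"offset":[0.0082,0.0266,0],"delta_rot":[0,0,-0.28],"claw":1},
    {"offset":[0.0117,0.0345,0],"delta_rot":[0,0,-0.36],"claw":1},
    {"offset":[0.0135,0.0375,0],"delta_rot":[0,0,-0.38],"claw":1},
    {"offset":[0.0135,0.0375,0],"delta_rot":[0,0,-0.38],"claw":1},
  ],
)

```text
t: 17.23
eef_pos: [630.4, 187.6, 289.1]
ee_rot: [-179.4, -0.1, -176.4]
contact_force: [-7.3, -27.2, 7.2]
gripper_width: 15.4
grip_force: 34.9
```

Leaf1 is at its stop, with about 27 N of reaction at 9° absolute. I'll release, lift and go look at the packs.

>>> play_rows(
  targets=[
    {"offset":[0,0,0],"delta_rot":[0,0,0],"claw":0.55},
    {"offset":[0,0,0],"delta_rot":[0,0,0],"claw":0.55},
    {"offset":[0,0,-0.03],"delta_rot":[0,0,0],"claw":0.55},
    {"offset":[0,0,-0.08],"delta_rot":[0,0,0],"claw":0.55},
    {"offset":[0.04,-0.04,-0.11],"delta_rot":[0,0,0.18],"claw":0.55},
    {"offset":[0.08,-0.08,-0.11],"delta_rot":[0,0,0.36],"claw":0.55},
    {"offset":[0.12,-0.12,-0.11],"delta_rot":[0,0,0.54],"claw":0.3},
    {"offset":[0.16,-0.16,-0.11],"delta_rot":[0,0,0.72],"claw":0.1},
  ],
)

```text
t: 18.23
eef_pos: [479.7, 20.6, 398.4]
ee_rot: [179.9, 0.1, 142.3]
contact_force: [1.2, -0.6, 0.5]
gripper_width: 57.7
grip_force: 0.0
```

>>> play_rows(
  targets=[
    {"offset":[0.001,-0.02,0],"delta_rot":[0,0,0.18],"claw":0},
    {"offset":[0.001,-0.04,0],"delta_rot":[0,0,0.36],"claw":0},
    {"offset":[0.001,-0.05,0],"delta_rot":[0,0,0.54],"claw":0},
    {"offset":[0.001,-0.05,0],"delta_rot":[0,0,0.72],"claw":0},
    {"offset":[0.001,-0.05,0],"delta_rot":[0,0,0.916],"claw":0},
    {"offset":[0.001,-0.05,0],"delta_rot":[0,0,0.916],"claw":0},
    {"offset":[0.001,-0.05,0],"delta_rot":[0,0,0.916],"claw":0},
  ],
)

```text
t: 19.1
eef_pos: [449.9, -17.6, 398.0]
ee_rot: [180.0, 0.0, 90.3]
contact_force: [-0.5, 0.1, -1.0]
gripper_width: 88.6
grip_force: 0.0
```

```bash
cat > look.py <<'E'
from h import *
def packs(c,im,z=32,amin=60):
    h=cv2.cvtColor(im,cv2.COLOR_BGR2HSV)
    m=((h[...,0]>22)&(h[...,0]<34)&(h[...,1]>170)&(h[...,2]>150)).astype(np.uint8)
    m=cv2.morphologyEx(m,cv2.MORPH_CLOSE,np.ones((11,11)))
    n,l,st,ce=cv2.connectedComponentsWithStats(m)
    out=[]
    for i in range(1,n):
        if st[i,4]<amin: continue
        ct=cv2.findContours((l==i).astype(np.uint8),0,2)[0][0][:,0]
        w=np.array([px2w(c,p,z)[:2] for p in ct.astype(float)],np.float32)
        r=cv2.minAreaRect(w);bx=cv2.boxPoints(r);e=bx[1]-bx[0];f=bx[2]-bx[1]
        d=e if np.linalg.norm(e)>np.linalg.norm(f) else f
        out.append((st[i].tolist(),np.round(r[0],1),np.round(r[1],1),round(float((np.degrees(np.arctan2(d[1],d[0]))+90)%180-90),1)))
    return out
E
python3 - <<'E'
from look import *
for n in("wrist","top"):
    c=cam(n);im=arm.snapshot(n);cv2.imwrite(f"pics/{n}5.png",im)
    for o in packs(c,im,amin=60 if n=="wrist" else 25):print(n,*o)
s=arm.get_state();print(s["t"],s["eef_pos"],s["ee_rot"])
w=cv2.imread("pics/wrist5.png");t=cv2.imread("pics/top5.png")
cv2.imwrite("pics/v5.png",np.hstack([cv2.resize(w,(400,300)),cv2.resize(t[130:300,150:377],(400,300),interpolation=cv2.INTER_CUBIC)]))
E
```

```text
wrist [160, 19, 11, 112, 313] [340.   91.2] [125.3   5.4] 89.8
wrist [220, 25, 50, 41, 1279] [434.7 124.3] [34.1 51.7] -17.1
wrist [222, 104, 46, 36, 1066] [434.5  38.7] [51.6 31.5] 17.3
wrist [431, 332, 50, 11, 202] [ 795.2 -314.8] [18.9 91.1] -0.3
top [204, 240, 19, 24, 277] [436.5 124.6] [33.1 51.6] -18.3
top [245, 245, 13, 19, 124] [426.6  27.6] [28.1 45.1] -20.3
19.2 [449.83745227 -17.64340874 397.90050938] [1.79981478e+02 2.69001954e-03 9.02055642e+01]
```

View pics/v5.png

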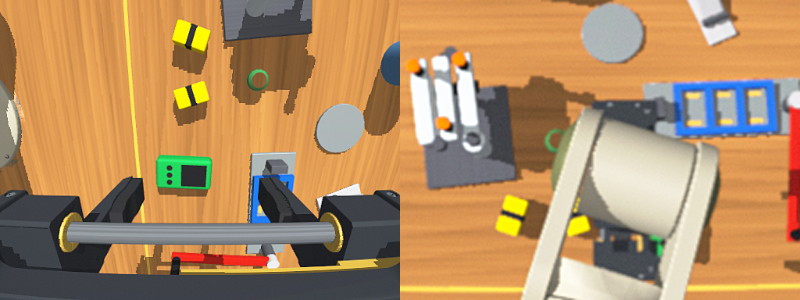

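The lamp is folded over the rest with all three leaves parallel at the left. The packs are at (434.7,124.3) at -17° and (434.5,38.7) at +17°, and their rectangle sizes match. Next I'll take a close look at the dock.

>>> play_rows(
  targets=[
    {"offset":[-0.231,0.13,0],"delta_rot":[0,0,0],"claw":0},
    {"offset":[-0.231,0.13,0],"delta_rot":[0,0,0],"claw":0},
    {"offset":[-0.231,0.13,0],"delta_rot":[0,0,0],"claw":0},
    {"offset":[-0.231,0.13,0],"delta_rot":[0,0,0],"claw":0},
    {"offset":[-0.231,0.13,0],"delta_rot":[0,0,0],"claw":0},
    {"offset":[-0.231,0.13,0],"delta_rot":[0,0,0],"claw":0},
    {"offset":[-0.231,0.13,0],"delta_rot":[0,0,0],"claw":0},
  ],
)

```text
t: 20.08
eef_pos: [579.8, -247.7, 398.0]
ee_rot: [-180.0, -0.0, 90.1]
contact_force: [-0.0, -0.0, 0.5]
gripper_width: 87.9
grip_force: 0.0
```

Run:
```python
from h import *
for n in("wrist","top"):
    c=cam(n);im=arm.snapshot(n);cv2.imwrite(f"pics/{n}6.png",im)
    h=cv2.cvtColor(im,cv2.COLOR_BGR2HSV)
    m=((h[...,0]>105)&(h[...,0]<120)&(h[...,1]>170)&(h[...,2]>90)).astype(np.uint8)
    k,l,st,ce=cv2.connectedComponentsWithStats(m)
    for i in range(1,k):
        if st[i,4]<150: continue
        ct=cv2.findContours((l==i).astype(np.uint8),0,2)[0][0][:,0]
        w=np.array([px2w(c,p,18)[:2] for p in ct.astype(float)],np.float32);r=cv2.minAreaRect(w)
        print(n,st[i],ce[i].round(1),np.round(r[0],1),np.round(r[1],1),round(r[2],1))
s=arm.get_state();print(s["t"],s["eef_pos"],s["ee_rot"])
np.save("wc6.npy",cam("wrist"),allow_pickle=True)
w=cv2.imread("pics/wrist6.png");cv2.imwrite("pics/v6.png",cv2.resize(w[20:260,160:360],(667,600) if 0 else (500,600),interpolation=cv2.INTER_CUBIC))
t=cv2.imread("pics/top6.png");c=cam("top");g=cv2.cvtColor(t,cv2.COLOR_BGR2GRAY)
for l in cv2.createLineSegmentDetector().detect(g)[0][:,0]:
    a,b=px2w(c,l[:2],114)[:2],px2w(c,l[2:],114)[:2]
    if 50<np.linalg.norm(b-a)<130 and a[1]>140 and a[0]>500 and a[0]<700 : print("leaf",a.round(1),b.round(1),np.degrees(np.arctan2(*(b-a)[::-1])).round(1)%180)
```

```text
wrist [ 233   52   62  120 3324] [264.8 110.8] [ 589.5 -183. ] [ 75.4 148. ] 2.0
top [306 176  55  31 579] [329.5 190.4] [ 590.6 -183.5] [ 74.8 144. ] 1.9
20.175 [ 579.77628086 -247.5809813   398.25066545] [1.79983908e+02 5.45351637e-03 9.01379870e+01]
leaf [624.3 193.7] [558.4 187.4] 5.400000000000006
leaf [570.2 166.3] [621.2 173.9] 8.5
leaf [558.1 194.9] [612.4 203. ] 8.4
leaf [612.8 224.1] [561.7 217.2] 7.699999999999989
leaf [655.8 537.8] [531.5 519.4] 8.400000000000006
leaf [537.9 223.8] [612.8 233.9] 7.7
leaf [619.  258.6] [531.5 245.5] 8.5
leaf [606.9 157.8] [605.6 104.3] 88.6
leaf [546.3 305.6] [528.8 417.9] 98.9
leaf [528.1 422.9] [518.7 477.4] 99.8
leaf [677.7 323. ] [573.6 308.3] 8.0
leaf [678.4 343.4] [552.5 324.4] 8.599999999999994
leaf [685.4 421.9] [779.  421.8] 179.9
leaf [582.3 650.8] [577.3 532.1] 87.6
leaf [519.9 298.3] [520.7 241.7] 90.8
leaf [524.1 631.7] [523.2 528.1] 89.5
leaf [699.6 499.7] [701.  566.6] 88.8
```

View pics/v6.png

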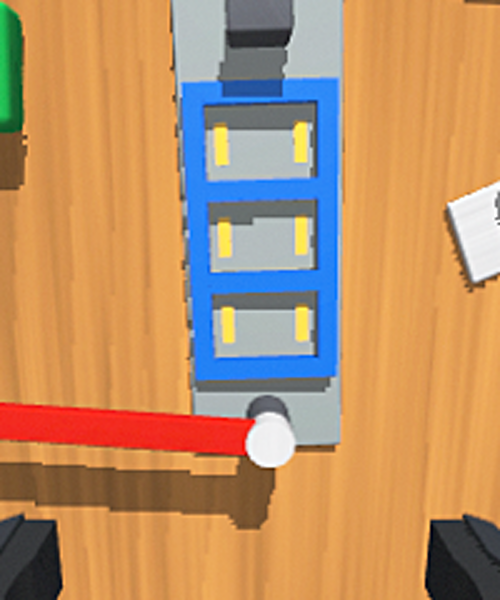

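The dock wall block measures 75.4x148 against the expected 76x148. Its centre is about (589.8,-183.2) with a yaw of 1.9°. The pocket centres are therefore (588.3,-137.2), the middle one, and (591.3,-229.2). All leaves lie near 8°, so the fold holds. I'll pick up the left pack.

>>> play_rows(
  targets=[
    {"offset":[0.375,-0.1447,0.119],"delta_rot":[0,0,0.298],"claw":0},
    {"offset":[0.375,-0.1447,0.119],"delta_rot":[0,0,0.298],"claw":0},
    {"offset":[0.375,-0.1447,0.119],"delta_rot":[0,0,0.298],"claw":0},
    {"offset":[0.375,-0.1447,0.119],"delta_rot":[0,0,0.298],"claw":0},
    {"offset":[0.375,-0.1447,0.119],"delta_rot":[0,0,0.298],"claw":0},
    {"offset":[0.375,-0.1447,0.119],"delta_rot":[0,0,0.298],"claw":0},
    {"offset":[0.375,-0.1447,0.119],"delta_rot":[0,0,0.298],"claw":0},
    {"offset":[0.375,-0.1447,0.119],"delta_rot":[0,0,0.298],"claw":0},
  ],
)

```text
t: 21.18
eef_pos: [433.1, 128.5, 278.7]
ee_rot: [-179.9, 0.0, 73.3]
contact_force: [0.2, -0.1, 0.3]
gripper_width: 88.2
grip_force: 0.0
```

Run:
```python
from look import *
c=cam("top");im=arm.snapshot("top")
for o in packs(c,im,amin=25):print(*o)
s=arm.get_state();print(s["t"],s["eef_pos"],s["ee_rot"])
```

```text
[240, 241, 18, 23, 279] [436.1  37.1] [52.4 33.7] 18.0
21.225 [434.17727081 127.34015583 279.1250458 ] [ 1.79976329e+02 -8.02840231e-04  7.31773334e+01]
```

>>> play_rows(
  targets=[
    {"offset":[-0.002,0.001,0.04],"delta_rot":[0,0,0],"claw":0.2},
    {"offset":[-0.002,0.001,0.08],"delta_rot":[0,0,0],"claw":0.2},
    {"offset":[-0.002,0.001,0.101],"delta_rot":[0,0,0],"claw":0.2},
    {"offset":[-0.002,0.001,0.101],"delta_rot":[0,0,0],"claw":0.2},
    {"offset":[-0.002,0.001,0.101],"delta_rot":[0,0,0],"claw":1},
    {"offset":[-0.002,0.001,0.101],"delta_rot":[0,0,0],"claw":1},
    {"offset":[-0.002,0.001,0.101],"delta_rot":[0,0,0],"claw":1},
  ],
  newtons=20,
)

```text
t: 22.1
eef_pos: [435.6, 123.9, 178.8]
ee_rot: [179.9, -0.0, 73.0]
contact_force: [-0.2, -2.5, 8.5]
gripper_width: 51.9
grip_force: 20.0
```

>>> play_rows(
  targets=[
    {"offset":[0,0,-0.03],"delta_rot":[0,0,0],"claw":1},
    {"offset":[0,0,-0.08],"delta_rot":[0,0,0],"claw":1},
    {"offset":[0,0,-0.12],"delta_rot":[0,0,0],"claw":1},
    {"offset":[0,0,-0.12],"delta_rot":[0,0,0],"claw":1},
    {"offset":[0,0,-0.12],"delta_rot":[0,0,0],"claw":1},
  ],
)

```text
t: 22.72
eef_pos: [435.0, 124.0, 297.2]
ee_rot: [-180.0, 0.0, 73.0]
contact_force: [-0.4, -1.2, -1.2]
gripper_width: 52.0
grip_force: 20.0
```

Run:
```python
from look import *
s=arm.get_state();print(s["t"],s["eef_pos"],s["ee_rot"],s["gripper_width"])
c=cam("top");im=arm.snapshot("top")
for o in packs(c,im,amin=25):print(*o)
c=cam("wrist");im=arm.snapshot("wrist")
for o in packs(c,im,z=147,amin=60):print(*o)
cv2.imwrite("pics/w7.png",im)
```

```text
22.725 [434.95464188 124.02302392 297.24185653] [-1.79951083e+02  1.68794559e-02  7.29881136e+01] 51.9707671677382
[240, 241, 18, 22, 269] [436.   37.7] [52.5 32.8] 16.8
[77, 0, 104, 242, 1295] [397.8 205.2] [119.7   3.1] 89.6
[208, 209, 42, 71, 2717] [421.8 135. ] [42.8 21.6] 71.5
[265, 209, 42, 76, 2750] [450.6 124.6] [45.6 21.5] 74.3
```

View pics/w7.png

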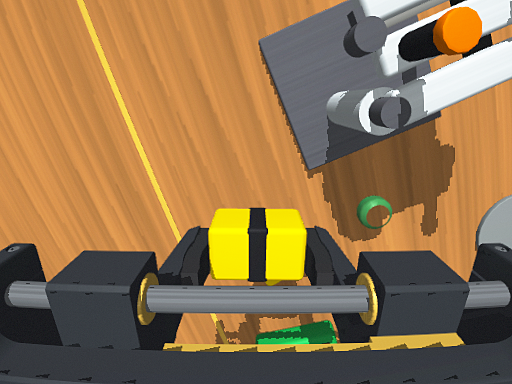

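Run:
```python
from h import *
c=cam("wrist");s=arm.get_state();p=s["eef_pos"];y=np.radians(s["ee_rot"][2])
X=np.array([np.cos(y),np.sin(y)]);Y=np.array([np.sin(y),-np.cos(y)])
for off in(-2,0,2):
  for z in(118.7,150.7):
    print(off,z,[w2px(c,[*(p[:2]+X*(16+off)+Y*e),z])[0].round(1).tolist() for e in(-26,0,26)])
im=cv2.imread("pics/w7.png");print(im[203:290:2,235].tolist())
```

```text
-2 118.7 [[216.2, 212.4], [258.0, 212.5], [299.8, 212.5]]
-2 150.7 [[207.4, 236.6], [258.1, 236.7], [308.9, 236.7]]
0 118.7 [[216.1, 209.5], [258.0, 209.5], [299.9, 209.5]]
0 150.7 [[207.2, 233.0], [258.2, 233.2], [309.1, 233.1]]
2 118.7 [[215.9, 206.5], [258.0, 206.5], [300.1, 206.5]]
2 150.7 [[207.0, 229.5], [258.2, 229.6], [309.4, 229.6]]
[[73, 136, 200], [74, 136, 199], [74, 133, 201], [0, 240, 252], [0, 230, 248], [0, 230, 248], [0, 231, 248], [0, 230, 248], [0, 229, 248], [0, 232, 248], [0, 232, 249], [0, 232, 249], [0, 237, 251], [0, 254, 255], [0, 254, 255], [0, 250, 254], [0, 239, 252], [0, 240, 252], [0, 240, 252], [0, 240, 252], [0, 238, 252], [0, 239, 252], [0, 238, 252], [0, 238, 252], [0, 238, 252], [0, 238, 251], [0, 239, 252], [0, 237, 251], [0, 237, 251], [0, 237, 251], [0, 236, 251], [0, 237, 251], [0, 237, 251], [0, 235, 251], [0, 235, 250], [0, 236, 250], [0, 235, 250], [0, 243, 255], [0, 148, 169], [75, 132, 199], [73, 139, 204], [66, 120, 178], [115, 110, 102], [120, 116, 111]]
```

The image shows the held pack with its lower front edge at row 209 and its top edge at about row 231. It is centred to about 0.7 mm. Carrying it to the pocket near (588.3,-137.2).

>>> play_rows(
  targets=[
    {"offset":[-0.0514,0.0558,0.0],"delta_rot":[0,0,-0.08],"claw":1},
    {"offset":[-0.0856,0.093,0.0],"delta_rot":[0,0,-0.16],"claw":1},
    {"offset":[-0.12,0.13,0.0],"delta_rot":[0,0,-0.24],"claw":1},
    {"offset":[-0.155,0.168,0.01],"delta_rot":[0,0,-0.33],"claw":1},
    {"offset":[-0.19,0.206,0.03],"delta_rot":[0,0,-0.33],"claw":1},
    {"offset":[-0.2056,0.2231,0.047],"delta_rot":[0,0,-0.33],"claw":1},
    {"offset":[-0.2056,0.2231,0.047],"delta_rot":[0,0,-0.33],"claw":1},
    {"offset":[-0.2056,0.2231,0.047],"delta_rot":[0,0,-0.33],"claw":1},
  ],
)

```text
t: 23.82
eef_pos: [588.2, -137.1, 250.6]
ee_rot: [-179.9, -0.0, 91.9]
contact_force: [-1.0, 0.0, -0.1]
gripper_width: 51.7
grip_force: 20.0
```

Run:
```python
from look import *
s=arm.get_state();print(s["t"],s["eef_pos"],s["ee_rot"],s["gripper_width"],s["contact_force"])
```

```text
23.825 [ 588.17622765 -137.08141686  250.57956451] [-1.79934739e+02 -4.34103131e-02  9.19170360e+01] 51.72378611485251 [-0.97221363  0.01623462 -0.11836377]
```

>>> play_rows(
  targets=[
    {"offset":[-0.0008,0,0.03],"delta_rot":[0,0,0],"claw":1},
    {"offset":[-0.0008,0,0.045],"delta_rot":[0,0,0],"claw":1},
    {"offset":[-0.0008,0,0.05],"delta_rot":[0,0,0],"claw":1},
    {"offset":[-0.0008,0,0.055],"delta_rot":[0,0,0],"claw":1},
    {"offset":[-0.0008,0,0.059],"delta_rot":[0,0,0],"claw":1},
    {"offset":[-0.0008,0,0.062],"delta_rot":[0,0,0],"claw":1},
  ],
)

```text
t: 24.58
eef_pos: [588.6, -138.7, 188.9]
ee_rot: [180.0, 0.0, 91.9]
contact_force: [-0.5, -0.2, -1.4]
gripper_width: 51.7
grip_force: 20.0
```

>>> play_rows(
  targets=[
    {"offset":[0,0,0.002],"delta_rot":[0,0,0],"claw":1},
    {"offset":[0,0,0.002],"delta_rot":[0,0,0],"claw":1},
    {"offset":[0,0,0.002],"delta_rot":[0,0,0],"claw":0.25},
    {"offset":[0,0,0.002],"delta_rot":[0,0,0],"claw":0.25},
    {"offset":[0,0,-0.03],"delta_rot":[0,0,0],"claw":0.2},
    {"offset":[0,0,-0.09],"delta_rot":[0,0,0],"claw":0.2},
    {"offset":[0,0,-0.12],"delta_rot":[0,0,0],"claw":0.2},
  ],
)

```text
t: 25.45
eef_pos: [588.6, -138.7, 312.0]
ee_rot: [179.8, 0.1, 91.9]
contact_force: [-0.1, -0.6, -0.3]
gripper_width: 70.8
grip_force: 0.0
```

>>> play_rows(
  targets=[
    {"offset":[0.113,-0.144,-0.02],"delta_rot":[0,0,0.033],"claw":0.1},
    {"offset":[0.113,-0.144,-0.02],"delta_rot":[0,0,0.033],"claw":0.1},
    {"offset":[0.113,-0.144,-0.02],"delta_rot":[0,0,0.033],"claw":0.1},
    {"offset":[0.113,-0.144,-0.02],"delta_rot":[0,0,0.033],"claw":0.1},
    {"offset":[0.113,-0.144,-0.02],"delta_rot":[0,0,0.033],"claw":0.1},
    {"offset":[0.113,-0.144,-0.02],"delta_rot":[0,0,0.033],"claw":0.1},
  ],
)

```text
t: 26.2
eef_pos: [441.8, -31.2, 328.6]
ee_rot: [180.0, 0.0, 90.0]
contact_force: [0.2, -1.2, -1.2]
gripper_width: 79.5
grip_force: 0.0
```

Run:
```python
from look import *
for n in("wrist","top"):
    c=cam(n);im=arm.snapshot(n);cv2.imwrite(f"pics/{n}8.png",im)
    for z in(32,40):
        for o in packs(c,im,z=z,amin=60 if n=="wrist" else 25):print(n,z,*o)
s=arm.get_state();print(s["t"],s["eef_pos"],s["ee_rot"])
```

```text
wrist 32 [143, 0, 15, 119, 601] [341.3  86.4] [104.7   5.5] 89.9
wrist 32 [221, 90, 58, 46, 1695] [434.4  38.6] [51.5 31.2] 17.1
wrist 32 [368, 248, 32, 30, 480] [ 597.9 -123.7] [24.9 54.4] -46.0
wrist 32 [422, 332, 62, 15, 640] [ 711.6 -257.8] [22.3 93.9] -0.2
wrist 32 [295, 341, 128, 10, 488] [ 581.4 -262.7] [ 12.3 176.8] -0.1
wrist 32 [216, 349, 76, 3, 95] [ 437.3 -266.7] [  3.9 100.9] -0.1
wrist 40 [143, 0, 15, 119, 601] [344.2  85.3] [101.7   5.3] 89.9
wrist 40 [221, 90, 58, 46, 1695] [434.6  38.9] [50.  30.3] 17.1
wrist 40 [368, 248, 32, 30, 480] [ 593.4 -118.7] [24.2 52.8] -46.0
wrist 40 [422, 332, 62, 15, 640] [ 703.7 -249. ] [21.6 91.2] -0.2
wrist 40 [295, 341, 128, 10, 488] [ 577.4 -253.7] [ 12.  171.7] -0.1
wrist 40 [216, 349, 76, 3, 95] [ 437.4 -257.6] [ 3.8 97.9] -0.1
top 32 [311, 181, 13, 20, 253] [ 589.3 -138. ] [30.8 49.6] -1.6
top 32 [240, 242, 7, 10, 56] [449.   50.4] [14.9 22.3] -0.1
top 40 [311, 181, 13, 20, 253] [ 587.9 -136.8] [30.6 49.3] -1.6
top 40 [240, 242, 7, 10, 56] [448.7  50.2] [14.8 22.1] -0.1
26.3 [441.60744857 -31.09512644 328.47560795] [-1.79985107e+02 -5.32465410e-03  8.99582288e+01]
```

Pack 1 is seated at about (588,-137). The other pack hasn't moved: (434.5,38.7) at 17°. Picking it up.

>>> play_rows(
  targets=[
    {"offset":[0.035,-0.0035,0.02],"delta_rot":[0,0,-0.15],"claw":0.2},
    {"offset":[0.0698,-0.0071,0.05],"delta_rot":[0,0,-0.298],"claw":0.2},
    {"offset":[0.0698,-0.0071,0.05],"delta_rot":[0,0,-0.298],"claw":0.2},
    {"offset":[0.0698,-0.0071,0.1],"delta_rot":[0,0,-0.298],"claw":0.2},
    {"offset":[0.0698,-0.0071,0.15],"delta_rot":[0,0,-0.298],"claw":0.2},
    {"offset":[0.0698,-0.0071,0.15],"delta_rot":[0,0,-0.298],"claw":0.2},
    {"offset":[0.0698,-0.0071,0.15],"delta_rot":[0,0,-0.298],"claw":1},
    {"offset":[0.0698,-0.0071,0.15],"delta_rot":[0,0,-0.298],"claw":1},
  ],
)

```text
t: 27.3
eef_pos: [434.3, 39.1, 180.5]
ee_rot: [179.8, 0.1, 107.0]
contact_force: [-0.2, -0.7, 1.5]
gripper_width: 52.8
grip_force: 0.2
```

>>> play_rows(
  targets=[
    {"offset":[0,0,0],"delta_rot":[0,0,0],"claw":1},
    {"offset":[0,0,-0.03],"delta_rot":[0,0,0],"claw":1},
    {"offset":[0,0,-0.08],"delta_rot":[0,0,0],"claw":1},
    {"offset":[0,0,-0.12],"delta_rot":[0,0,0],"claw":1},
    {"offset":[0,0,-0.12],"delta_rot":[0,0,0],"claw":1},
    {"offset":[0,0,-0.12],"delta_rot":[0,0,0],"claw":1},
  ],
)

```text
t: 28.05
eef_pos: [433.3, 39.4, 298.7]
ee_rot: [-180.0, -0.0, 107.1]
contact_force: [-0.7, -0.1, -1.2]
gripper_width: 51.9
grip_force: 20.0
```

Run:
```python
from look import *
c=cam("wrist");s=arm.get_state();p=s["eef_pos"];y=np.radians(s["ee_rot"][2]);im=arm.snapshot("wrist");cv2.imwrite("pics/w9.png",im)
print(s["t"],p,s["ee_rot"],s["gripper_width"],s["contact_force"])
X=np.array([np.cos(y),np.sin(y)]);Y=np.array([np.sin(y),-np.cos(y)])
zb=p[2]-178.3
for off in(-2,0,2):
  for z in(zb,zb+32):
    print(off,z,[w2px(c,[*(p[:2]+X*(16+off)+Y*e),z])[0].round(1).tolist() for e in(-26,0,26)])
print([(r,im[r,235].tolist()) for r in range(203,240)])
for o in packs(c,im,amin=300):print(*o)
```

```text
28.05 [433.33345219  39.40222769 298.65476676] [-1.79992080e+02 -2.85551767e-03  1.07076233e+02] 51.865165485489584 [-0.73613167 -0.07699077 -1.24637408]
-2 120.35476676006306 [[215.1, 212.5], [256.7, 212.6], [298.4, 212.5]]
-2 152.35476676006306 [[206.1, 236.6], [256.7, 236.7], [307.3, 236.6]]
0 120.35476676006306 [[214.9, 209.6], [256.7, 209.6], [298.6, 209.6]]
0 152.35476676006306 [[205.9, 233.1], [256.7, 233.2], [307.6, 233.1]]
2 120.35476676006306 [[214.8, 206.6], [256.7, 206.6], [298.7, 206.6]]
2 152.35476676006306 [[205.7, 229.5], [256.7, 229.6], [307.8, 229.5]]
[(203, [89, 165, 232]), (204, [86, 161, 229]), (205, [84, 156, 227]), (206, [87, 159, 228]), (207, [87, 159, 227]), (208, [88, 158, 226]), (209, [87, 157, 226]), (210, [92, 152, 226]), (211, [87, 180, 236]), (212, [0, 254, 255]), (213, [0, 245, 254]), (214, [0, 243, 253]), (215, [0, 243, 253]), (216, [0, 245, 253]), (217, [0, 244, 253]), (218, [0, 244, 253]), (219, [0, 244, 253]), (220, [0, 245, 253]), (221, [0, 244, 253]), (222, [0, 245, 253]), (223, [0, 245, 254]), (224, [0, 246, 254]), (225, [0, 245, 254]), (226, [0, 246, 254]), (227, [0, 247, 254]), (228, [0, 246, 254]), (229, [0, 246, 254]), (230, [0, 248, 254]), (231, [0, 252, 255]), (232, [0, 255, 255]), (233, [0, 255, 255]), (234, [0, 255, 255]), (235, [0, 255, 255]), (236, [0, 254, 255]), (237, [0, 253, 255]), (238, [0, 252, 255]), (239, [0, 252, 255])]
[209, 212, 41, 70, 2646] [424.4 -28.3] [40.2 80.6] -74.4
[265, 212, 41, 70, 2637] [479.  -11.6] [40.5 80.1] -72.4
```

The held pack sits at about -1.3 mm lateral offset (edge row 211.7). I'll use the middle pocket, which is further from the lever post.

>>> play_rows(
  targets=[
    {"offset":[-0.043,0.014,0],"delta_rot":[0,0,0.07],"claw":1},
    {"offset":[-0.086,0.028,0],"delta_rot":[0,0,0.13],"claw":1},
    {"offset":[-0.129,0.042,0],"delta_rot":[0,0,0.2],"claw":1},
    {"offset":[-0.172,0.056,0.01],"delta_rot":[0,0,0.265],"claw":1},
    {"offset":[-0.215,0.07,0.03],"delta_rot":[0,0,0.265],"claw":1},
    {"offset":[-0.2576,0.0845,0.048],"delta_rot":[0,0,0.265],"claw":1},
    {"offset":[-0.2576,0.0845,0.048],"delta_rot":[0,0,0.265],"claw":1},
    {"offset":[-0.2576,0.0845,0.048],"delta_rot":[0,0,0.265],"claw":1},
  ],
)

```text
t: 29.1
eef_pos: [589.9, -181.7, 249.7]
ee_rot: [-179.9, -0.1, 91.9]
contact_force: [-0.6, -0.5, -0.9]
gripper_width: 51.6
grip_force: 20.0
```

>>> play_rows(
  targets=[
    {"offset":[0,0,0.01],"delta_rot":[0,0,0],"claw":1},
    {"offset":[0,0,0.01],"delta_rot":[0,0,0],"claw":1},
  ],
)

```text
t: 29.35
eef_pos: [589.8, -181.3, 240.2]
ee_rot: [-179.9, -0.0, 91.9]
contact_force: [0.3, -0.1, -0.7]
gripper_width: 52.0
grip_force: 20.0
```

Shifting y by -0.6 mm and lowering by 53 mm.

>>> play_rows(
  targets=[
    {"offset":[-0.0006,0,0.02],"delta_rot":[0,0,0],"claw":1},
    {"offset":[-0.0006,0,0.035],"delta_rot":[0,0,0],"claw":1},
    {"offset":[-0.0006,0,0.04],"delta_rot":[0,0,0],"claw":1},
    {"offset":[-0.0006,0,0.045],"delta_rot":[0,0,0],"claw":1},
    {"offset":[-0.0006,0,0.049],"delta_rot":[0,0,0],"claw":1},
    {"offset":[-0.0006,0,0.053],"delta_rot":[0,0,0],"claw":1},
    {"offset":[-0.0006,0,0.053],"delta_rot":[0,0,0],"claw":1},
  ],
)

```text
t: 30.22
eef_pos: [590.3, -182.7, 188.3]
ee_rot: [180.0, 0.0, 91.9]
contact_force: [-0.4, 0.7, 2.3]
gripper_width: 51.8
grip_force: 20.0
```

>>> play_rows(
  targets=[
    {"offset":[0,0,0.001],"delta_rot":[0,0,0],"claw":1},
    {"offset":[0,0,0.001],"delta_rot":[0,0,0],"claw":0.25},
    {"offset":[0,0,0.001],"delta_rot":[0,0,0],"claw":0.25},
    {"offset":[0,0,-0.03],"delta_rot":[0,0,0],"claw":0.2},
    {"offset":[0,0,-0.09],"delta_rot":[0,0,0],"claw":0.2},
    {"offset":[0.03,-0.1,-0.13],"delta_rot":[0,0,0],"claw":0.2},
    {"offset":[0.0,-0.17,-0.13],"delta_rot":[0,0,0],"claw":0.5},
    {"offset":[0.0,-0.17,-0.13],"delta_rot":[0,0,0],"claw":0.5},
  ],
)

```text
t: 31.22
eef_pos: [418.4, -188.0, 318.2]
ee_rot: [180.0, 0.0, 91.9]
contact_force: [-0.5, -0.6, 1.1]
gripper_width: 52.4
grip_force: 0.0
```

Run:
```python
from look import *
c=cam("top");im=arm.snapshot("top");cv2.imwrite("pics/top10.png",im)
for o in packs(c,im,z=40,amin=25):print(*o)
s=arm.get_state();print(s["t"],s["eef_pos"],s["ee_rot"])
si=arm.snapshot("side");cv2.imwrite("pics/side10.png",si)
cv2.imwrite("pics/v10.png",np.hstack([cv2.resize(si[140:260,200:400],(400,300),interpolation=cv2.INTER_CUBIC),cv2.resize(im[150:300,210:410],(400,300),interpolation=cv2.INTER_CUBIC)]))
```

```text
[311, 180, 32, 21, 610] [ 589.1 -160.1] [50.  79.4] -87.2
31.275 [ 414.59441124 -187.96656308  318.51930501] [-1.79844157e+02 -2.65456930e-02  9.18770543e+01]
```

View pics/v10.png

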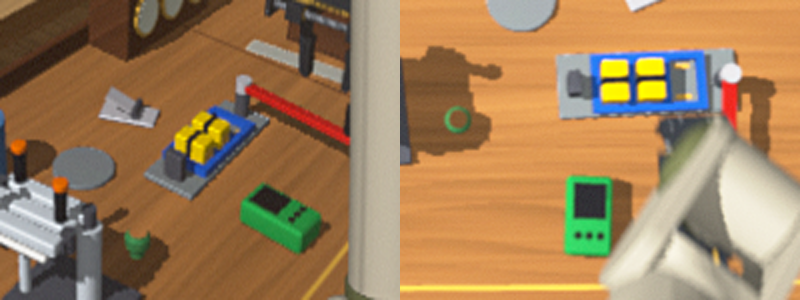

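Both packs are seated. Their joint centre is (589.1,-160.1) against the expected (589.05,-160.2). Now to the lever knob near (403.5,-265).

>>> play_rows(
  targets=[
    {"offset":[-0.04,-0.0165,0.015],"delta_rot":[0,0,0],"claw":0.4},
    {"offset":[-0.0765,-0.0165,0.028],"delta_rot":[0,0,0],"claw":0.4},
    {"offset":[-0.0765,-0.0165,0.028],"delta_rot":[0,0,0],"claw":0.4},
    {"offset":[-0.0765,-0.0165,0.028],"delta_rot":[0,0,0],"claw":0.4},
    {"offset":[-0.0765,-0.0165,0.028],"delta_rot":[0,0,0],"claw":0.4},
  ],
)

```text
t: 31.95
eef_pos: [406.6, -264.5, 290.0]
ee_rot: [180.0, 0.0, 92.0]
contact_force: [-0.1, -0.7, 1.0]
gripper_width: 53.1
grip_force: 0.0
```

>>> play_rows(
  targets=[
    {"offset":[0,-0.003,0.035],"delta_rot":[0,0,0],"claw":0.4},
    {"offset":[0,-0.003,0.067],"delta_rot":[0,0,0],"claw":0.4},
    {"offset":[0,-0.003,0.067],"delta_rot":[0,0,0],"claw":0.4},
    {"offset":[0,-0.003,0.067],"delta_rot":[0,0,0],"claw":1},
    {"offset":[0,-0.003,0.067],"delta_rot":[0,0,0],"claw":1},
    {"offset":[0,-0.003,0.067],"delta_rot":[0,0,0],"claw":1},
    {"offset":[0,-0.003,0.067],"delta_rot":[0,0,0],"claw":1},
  ],
)

```text
t: 32.83
eef_pos: [403.4, -265.4, 223.0]
ee_rot: [180.0, 0.0, 91.9]
contact_force: [5.0, 1.0, -0.4]
gripper_width: 15.1
grip_force: 20.2
```

>>> play_rows(
  targets=[
    {"offset":[0.0206,0.0036,0],"delta_rot":[0,0,0],"claw":1},
    {"offset":[0.0397,0.009,0],"delta_rot":[0,0,0],"claw":1},
    {"offset":[0.0582,0.0164,0],"delta_rot":[0,0,0],"claw":1},
    {"offset":[0.0758,0.0257,0],"delta_rot":[0,0,0],"claw":1},
    {"offset":[0.0922,0.0368,0],"delta_rot":[0,0,0],"claw":1},
    {"offset":[0.1075,0.0496,0],"delta_rot":[0,0,0],"claw":1},
    {"offset":[0.1213,0.0638,0],"delta_rot":[0,0,0],"claw":1},
    {"offset":[0.1336,0.0795,0],"delta_rot":[0,0,0],"claw":1},
  ],
)

```text
t: 33.83
eef_pos: [476.7, -126.2, 222.3]
ee_rot: [-179.5, -0.4, 91.9]
contact_force: [-10.7, 8.5, 7.7]
gripper_width: 15.2
grip_force: 20.0
```

>>> play_rows(
  targets=[
    {"offset":[0.012,0.0161,0],"delta_rot":[0,0,0],"claw":1},
    {"offset":[0.0208,0.0341,0],"delta_rot":[0,0,0],"claw":1},
    {"offset":[0.0277,0.0529,0],"delta_rot":[0,0,0],"claw":1},
    {"offset":[0.0325,0.0724,0],"delta_rot":[0,0,0],"claw":1},
    {"offset":[0.0354,0.0923,0],"delta_rot":[0,0,0],"claw":1},
    {"offset":[0.036,0.1056,0],"delta_rot":[0,0,0],"claw":1},
    {"offset":[0.0361,0.11,0],"delta_rot":[0,0,0],"claw":1},
    {"offset":[0.0361,0.11,0],"delta_rot":[0,0,0],"claw":1},
  ],
)

```text
t: 34.83
eef_pos: [586.8, -88.3, 222.3]
ee_rot: [-179.9, -0.1, 91.9]
contact_force: [-1.0, 7.1, -1.6]
gripper_width: 15.4
grip_force: 20.0
```

>>> play_rows(
  targets=[
    {"offset":[0,0.004,0],"delta_rot":[0,0,0],"claw":1},
    {"offset":[-0.001,0.008,0],"delta_rot":[0,0,0],"claw":1},
    {"offset":[-0.001,0.008,0],"delta_rot":[0,0,0],"claw":1},
  ],
)

```text
t: 35.2
eef_pos: [590.5, -88.6, 221.6]
ee_rot: [-178.8, -0.3, 92.0]
contact_force: [-33.8, 6.5, 16.6]
gripper_width: 15.0
grip_force: 19.8
```

Against the stop, with 34 N of reaction. Releasing and retreating.

>>> play_rows(
  targets=[
    {"offset":[0,-0.004,0],"delta_rot":[0,0,0],"claw":1},
    {"offset":[0,-0.004,0],"delta_rot":[0,0,0],"claw":0.5},
    {"offset":[0,-0.004,0],"delta_rot":[0,0,0],"claw":0.5},
    {"offset":[0,-0.004,-0.03],"delta_rot":[0,0,0],"claw":0.5},
    {"offset":[0,-0.004,-0.09],"delta_rot":[0,0,0],"claw":0.5},
    {"offset":[0,-0.06,-0.13],"delta_rot":[0,0,0],"claw":0.5},
    {"offset":[-0.05,-0.12,-0.15],"delta_rot":[0,0,0],"claw":0.5},
    {"offset":[-0.1,-0.17,-0.15],"delta_rot":[0,0,0],"claw":0.5},
  ],
)

```text
t: 36.2
eef_pos: [448.6, -174.8, 372.3]
ee_rot: [179.8, 0.2, 92.0]
contact_force: [-0.1, -1.2, -0.3]
gripper_width: 43.8
grip_force: 0.0
```

Run:
```python
from h import *
s=arm.get_state();print(s["t"],s["eef_pos"],s["contact_force"])
t=arm.snapshot("top");si=arm.snapshot("side");w=arm.snapshot("wrist");cv2.imwrite("pics/top11.png",t)
cv2.imwrite("pics/v11.png",np.hstack([cv2.resize(w,(400,300)),cv2.resize(t[130:310,140:410],(400,300),interpolation=cv2.INTER_CUBIC)]))
c=cam("top");h=cv2.cvtColor(t,cv2.COLOR_BGR2HSV)
m=(((h[...,0]<5)|(h[...,0]>175))&(h[...,1]>180)&(h[...,2]>120)).astype(np.uint8)
n,l,st,ce=cv2.connectedComponentsWithStats(m)
for i in range(1,n):
    if st[i,4]>40:
        ys,xs=np.where(l==i);P=np.array([px2w(c,(float(x),float(y)),54)[:2] for x,y in zip(xs,ys)],np.float32)
        v=cv2.fitLine(P,2,0,.01,.01).ravel();print(st[i],np.degrees(np.arctan2(v[1],v[0]))%180,P.mean(0))
```

```text
36.2 [ 448.59229108 -174.80890115  372.33619892] [-0.11329644 -1.1880714  -0.31083937]
[303 185  56   8 233] 94.75475 [ 590.99054 -157.91902]
```

View pics/v11.png

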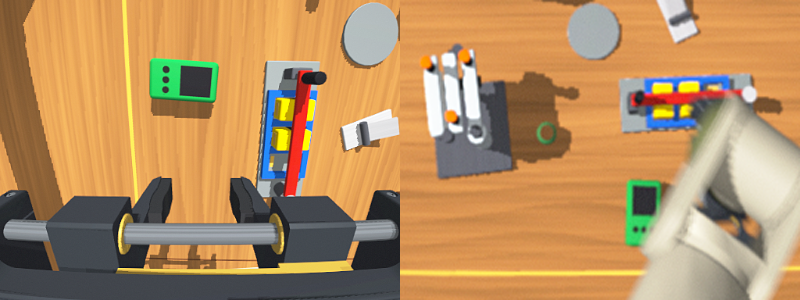

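>>> play_rows(
  targets=[
    {"offset":[-0.06,-0.05,0],"delta_rot":[0,0,0],"claw":0.5},
    {"offset":[-0.12,-0.09,0],"delta_rot":[0,0,0],"claw":0.5},
    {"offset":[-0.18,-0.09,0],"delta_rot":[0,0,0],"claw":0.5},
    {"offset":[-0.24,-0.09,0],"delta_rot":[0,0,0],"claw":0.5},
    {"offset":[-0.24,-0.09,0],"delta_rot":[0,0,0],"claw":0.5},
    {"offset":[-0.24,-0.09,0],"delta_rot":[0,0,0],"claw":0.5},
  ],
)

```text
t: 37.1
eef_pos: [368.5, -417.2, 370.1]
ee_rot: [-180.0, -0.1, 91.9]
contact_force: [-0.7, 0.0, -0.4]
gripper_width: 43.7
grip_force: 0.0
```

Run:
```python
from look import *
c=cam("top");t=arm.snapshot("top");cv2.imwrite("pics/top12.png",t);h=cv2.cvtColor(t,cv2.COLOR_BGR2HSV)
def fit(m,z,amin=40):
    n,l,st,ce=cv2.connectedComponentsWithStats(m.astype(np.uint8))
    for i in range(1,n):
        if st[i,4]>amin:
            ys,xs=np.where(l==i);P=np.array([px2w(c,(float(x),float(y)),z)[:2] for x,y in zip(xs,ys)],np.float32)
            v=cv2.fitLine(P,2,0,.01,.01).ravel();r=cv2.minAreaRect(P);print(st[i],np.degrees(np.arctan2(v[1],v[0]))%180,P.mean(0),r)
fit(((h[...,0]<5)|(h[...,0]>175))&(h[...,1]>180)&(h[...,2]>120),54)
for o in packs(c,t,z=40,amin=25):print(*o)
g=cv2.cvtColor(t,cv2.COLOR_BGR2GRAY)
for l in cv2.createLineSegmentDetector().detect(g)[0][:,0]:
    if not(285<l[0]<385 and 165<l[1]<220):continue
    a,b=px2w(c,l[:2],30)[:2],px2w(c,l[2:],30)[:2]
    if np.linalg.norm(b-a)>60: print(l.round(1),np.degrees(np.arctan2(*(b-a)[::-1])).round(1)%180)
s=arm.get_state();print(s["t"],s["eef_pos"],s["contact_force"])
```

```text
[303 184  68   9 390] 92.05473 [ 590.9743  -188.00276] ((590.9391479492188, -184.21453857421875), (16.131715774536133, 170.05233764648438), 2.043705701828003)
[311, 180, 32, 21, 619] [ 589.  -160.7] [79.2 51.3] 89.8
[383.1 187.8 409.4 189.2] 86.7
[343.1 206.8 306.8 208.7] 92.5
[305.6 176.4 359.4 175.3] 91.1
[384.4 211.5 409.4 211.9] 88.4
[324.4 213.7 359.4 214. ] 89.0
37.15 [ 368.61425876 -416.24140561  370.34775046] [-0.19875627 -0.17971686  0.32290317]
```

The lever measures 92.05° against the dock's 91.9°, so it is shut. The packs are seated, the lamp is folded and the robot is clear of everything. Handing in.

```bash
python3 -c "
from rig import arm
print(arm.sign_off())"
```

```text
the job is handed in; nothing more can be done
None
```

The lamp is folded over its rest, both packs on the table sit fully down in the dock, and the lever is shut over them; I handed the job in at about 37 s, and it returned no verdict.

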